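# Balance a lacquered doll upright on its swinging carrier and dock it to dry

## Task

The freshly lacquered doll sits on the swinging spindle of its carrier and leans over against a stop. Lift the carrier by its wooden top bar well clear of the bench (6 cm or so), get the doll upright right there by tilting the carrier, and balance it upright for four seconds while the lacquer levels; then carry it, still upright, to the drying dock and lower it so that the spindle's tail drops into the dock's slot and the carrier stands flat on the bench over the dock. Move smoothly without dropping anything, leave the other things on the bench alone, and let go.

Things in the scene. Friction and masses are not known exactly. Their poses are not given: they have to be found in the camera images.
- carrier: Loose tote-like frame, 0.42 kg without the spindle: two dark steel skids 170 (along x) x 20 x 12 mm, centres at y = -70 and +70 mm, a column on each, a wooden bar across the tops; open below between the skids (120 mm). Origin: centre of the underside; own x along the skids, y along the bar, z up. Starts standing on the bench, its x within 0.3 rad of world x, no stand.
- bar (a point): Centre of the wooden top bar, 275 mm above the carrier's underside: 22 mm wide (own x), 26 mm high, 128 mm clear along own y between the columns. Grip from above, fingers closing along the carrier's own x; tilting the grip about the bar (own y) tilts the carrier. The doll's head reaches at most 237 mm above the underside.
- pivot (a point): Axis (along the carrier's y) of the spindle's free trunnions, in the frame's middle, 135 mm above the underside, 140 mm below the bar. The spindle is one piece: doll on top, crossbeam 205 mm along x with two brass end weights, tail below; 0.41 kg nominal (hidden, within 13 percent, inertia in proportion), inertia about the pivot 0.0022 kg m2.
- spindle (a joint): Spindle angle relative to the carrier, rad: 0 in line with the columns, positive = doll leaning to the carrier's own +x. Stops (rubber rods) at -0.35 and +0.35; starts resting on +0.35. Weak centring spring 0.0098 N m/rad towards 0, damping 0.0026 N m s/rad, no dry friction. At any fixed carrier tilt the doll falls to a stop (time constant about 0.65 s).
- spindle_com (a point): Spindle's centre of mass, 4.7 mm above the pivot. With L the doll's lean from vertical, F the carrier's tilt from vertical (both positive towards own +x; joint = L - F): nominally L'' = 4.2 L + 4.5 F - 1.2 (joint speed), so tilting the carrier against the lean, further than the lean itself, brings the doll up. It leaves the +0.35 stop only at F = -0.2 or beyond (rad).
- doll_top (a point): Top of the doll's head (plain turned wooden doll 92 mm tall, 49 mm wide), on the spindle's line 102 mm above the pivot. This frame turns with the spindle: its z axis points from tail to head, vertical when the doll is upright.
- tail_tip (a point): Rounded lower end of the spindle's tail, a 12 mm round rod, on the spindle's line 115 mm below the pivot; 20 mm above the carrier's underside when in line with the columns. This frame turns with the spindle.
- dock: Drying dock fixed to the bench: block 120 (x) x 60 (y) x 50 mm high, slot through it along own y at x = 0: 20 mm wide from 12 to 27 mm up, then flaring on steel faces to 56 mm wide at the top. Origin under its middle. The carrier straddles it, y axes in line; carrier origin on dock origin puts the tail tip 7 mm deep in the narrow slot, which keeps the doll upright.
- pine_blank: Rough square pine blank 62 x 170 x 62 mm lying on the bench beyond, along own y; origin under its centre. Bystander.
- faceplate: Bronze faceplate, disc 120 mm across with a hub, 34 mm high, origin under its centre. Bystander.
- paint_well: White ceramic paint well, 80 mm across, 35 mm high, origin under its centre. Bystander.
- jaw_a: Brass jaw insert 50 x 26 x 24 mm, stepped, on the bench between carrier and dock; origin under its centre. Bystander.
- jaw_b: Second brass jaw insert, like jaw_a, further from the robot. Bystander.
- small_doll: Another plain turned doll, 85 mm tall, 45 mm wide, standing; origin under its foot. Bystander.
- brush: Paint brush lying on the bench, origin under its middle. Bystander.
Not all that is in view belongs to the job. Leave any green or turquoise look-alike of the dock alone.

How it is judged (in metres and radians):
On the way, in this order (a step that is already met when the one before it is completed fails the run):
1. the carrier is over 30 mm off the bench, away from the dock, and the doll is kept upright, within 0.12 rad, for 4 s (height (world z) of carrier above 0.03 m and horizontal distance between carrier and dock above 0.12 m and angle between doll_top's own z axis and vertical below 0.12 rad), for 4 s.
2. the carrier is above the dock with the doll upright, the tail not yet in the narrow slot (horizontal distance between carrier and dock below 0.05 m and z of tail_tip in the frame of dock above 0.04 m and angle between doll_top's own z axis and vertical below 0.14 rad), for 0.2 s.
At the end, for the whole second after the job is handed in: The carrier stands flat on the bench over the dock (within 6 mm, tilt under 0.04 rad), released and at rest, the tail in the narrow slot (tip below 27 mm, within 8 mm of the slot's middle across and 30 mm along it), the doll within 0.14 rad of upright (z of tail_tip in the frame of dock below 0.027 m and x of tail_tip in the frame of dock between -0.008 and 0.008 m and y of tail_tip in the frame of dock between -0.03 and 0.03 m and height (world z) of carrier below 0.006 m and angle between carrier's own z axis and vertical below 0.04 rad and angle between doll_top's own z axis and vertical below 0.14 rad and linear speed of carrier below 0.02 m/s and contact force between the fingers and carrier below 0.1 N); the robot touches nothing.
It fails at once if the doll leans more than 0.22 rad anywhere more than 0.12 m away from where its carrier first stood (distance of carrier from where it was at the start of the episode above 0.12 m and angle between doll_top's own z axis and vertical above 0.22 rad).
It fails at once if the doll leans more than 0.155 rad on the way, over 0.12 m from where the carrier first stood and over 0.06 m from the dock (distance of carrier from where it was at the start of the episode above 0.12 m and horizontal distance between carrier and dock above 0.06 m and angle between doll_top's own z axis and vertical above 0.155 rad).
It fails at once if the carrier is dropped or swung faster than 0.6 m/s (linear speed of carrier above 0.6 m/s).
It fails at once if the doll slams over (spindle faster than 3 rad/s) (velocity of joint spindle above 3 rad/s or velocity of joint spindle below -3 rad/s).
It fails at once if a bystander is pushed more than 30 mm (distance of any of pine_blank, faceplate, paint_well, jaw_a, jaw_b, small_doll, brush from where it was at the start of the episode above 0.03 m).
It also fails if it takes over 72 s, if anything falls off the work surface, if the arm or the gripper's body presses on something with over 40 N, if the wrist force passes 120 N, or if a joint passes its speed limit or range.

## Robot

A 7-joint arm with a two-finger parallel gripper is mounted at the origin on the work surface. World frame = base frame: x ahead of the robot, y to its left, z up, the work surface at z = 0. Lengths are in m, angles in degrees, forces in N, time in s.
With the tool pointing down it reaches from about 0.35 to 0.9 m from the base axis. Payload 8.1 kg.
Tool frame: the origin (TCP) lies midway between the tips of the shut fingers; the grasp point (between the pads) lies 19 mm behind it; z points along the fingers, y is the line along which they close (so a half turn about z gives the same grasp; the last joint's range is limited). The gripper opens to 92 mm and grips with 3 to 60 N. Pads are 19 mm wide; open, the fingers measure 130 mm over their backs; the gripper's body (75 mm by 190 mm) begins 47 mm behind the grasp point.
Start: joints at [61.158, 24.895, 1.432, 90.138, -0.665, 64.973, -4.303], TCP at [0.244, -0.575, 0.199] pointing down, gripper open.
Joint ranges: [-149.89, 149.89], [-25.12, 119.58], [-72.63, 75.52], [4.76, 147.25], [-75.54, 255.54], [6.69, 114.76], [-157.13, 157.13]. Speed limits (degrees/s): [127.2, 127.2, 172.46, 172.46, 180, 180, 180].

## Interface

Orientations are given as [roll, pitch, yaw] about the fixed x, y, z axes, in that order (R = Rz(yaw) Ry(pitch) Rx(roll)).
In Python, from bench import manip gives the robot as it stands.
- The arm moves only by the tool apply_moves, never from a script. Its argument "commands" is a list of rows, each a list of 7 numbers: the opening, from 0 (shut) to 1 (fully open), then the shift along the tool's x, y, z each as a share of 0.5 m, from -1 to 1, then the turn, a rotation vector about the tool's x, y, z each as a share of pi rad, from -1 to 1. A call has 1 to 5 rows; each row is the pose to reach, as a shift and turn from the pose commanded when the call began, along the tool's axes at that moment, turning the shorter way round; what a row does not reach only later rows make up. A row lasts 1/8 s, in which the tool goes at most 62.5 mm and 10.7 degrees, less where a joint would pass 70% of its speed; a pose out of reach is approached as far as the arm can. A call with a number of a shift or a turn outside -1 to 1 is refused whole. A call with a gripper value outside its range is refused whole. The fingers move at their own pace and stop on an object; "grip_force" is the grip in N (left out, the last holds). Time passes only in rows, so rows that repeat a pose let the fingers close. It gives the time, the measured TCP pose, the force, the opening and the grip force at its end, in the units of the state.
- manip.get_obs(): the state, without advancing time (a new reading comes with each control period).
- manip.snapshot(name): name is "side" or "top" or "wrist"; returns a dict with "frame" (480x640x3 uint8, red, green, blue), "fx", "fy", "cx", "cy" (pixels), "D" ([k1, k2, p1, p2, k3] as OpenCV has them; the pictures are not rectified), "world_from_camera" (4x4, takes a point from camera to world coordinates); the wrist camera has in their place "T_tool_cam" (4x4, takes a point from camera to tool coordinates, whose origin is the TCP and whose axes are the flange's). Camera axes: x right, y down, z forward; pixel columns grow to the right and rows downward; lengths in m; the calibration is good to about 2 mm. A picture is of the moment at which its call begins: read the wrist's pose just before it. There is no depth.
- manip.job_done(): hands the job in; it is judged then, once.
The state is a dict: "clock": time; "q": joint angles; "dq": joint speeds; "joint_efforts": joint torques, N m; "ee_pos": TCP position; "tcp_rot": TCP orientation; "ft_force": force on the tool from outside, world axes, zero at the start; "wrist_torque": the same for the moment, N m; "width": finger opening in m; "finger_force": force on a finger pad.
Only numpy, scipy, OpenCV 4.12 (cv2) and the standard library are available. Lean on these libraries where they do the work, as an engineer would, in place of code of your own. Each camera call takes 0.05 s, during which the arm holds its last target. There are 200 camera calls.

## Working session

There is one attempt and no reset: what is moved stays moved. The work goes in short steps, Python scripts to look and compute and a tool call to move; the robot and the scene stay as the last step left them, time stands still between calls to the robot, and variables do not carry over. Pictures are saved under pics/ and viewed, at most 10 in all, crops included, and the job is handed in when it is done.

Besides the shell and the picture viewer there is one more tool, called after "Emit:" by a JSON object that holds its "op" and its "data", one argument or row to a line. apply_moves: Moves the arm, as the interface text tells. Its arguments: {"type":"object","properties":{"commands":{"type":"array"},"grip_force":{"type":"number"}},"required":["commands"]}

```bash
ls; mkdir -p pics; python3 - <<'E'
from bench import manip
import cv2,pickle
d={}
for n in("side","top","wrist"):
    s=manip.snapshot(n);d[n]=s;cv2.imwrite(f"pics/a_{n}.png",s["frame"][:,:,::-1])
    print(n,[round(float(s[k]),2) for k in("fx","fy","cx","cy")],s["D"]);
    print(s.get("world_from_camera",s.get("T_tool_cam")).round(4) if not n=="x" else 0)
d["obs"]=manip.get_obs();print(d["obs"])
pickle.dump(d,open("a.pkl","wb"))
E
```

```text
pics
side [517.55, 517.55, 321.09, 235.24] [-0.08959911  0.          0.          0.          0.        ]
[[-0.9905 -0.0452  0.1296  0.3972]
 [-0.135   0.4918 -0.8602  1.1095]
 [-0.0249 -0.8695 -0.4933  0.8399]
 [ 0.      0.      0.      1.    ]]
top [536.89, 536.89, 320.4, 254.15] [-0.16457589  0.          0.          0.          0.        ]
[[-0.0038 -0.9957  0.0927  0.4385]
 [-1.      0.0042  0.0038 -0.0117]
 [-0.0042 -0.0926 -0.9957  1.4501]
 [ 0.      0.      0.      1.    ]]
wrist [365.57, 365.57, 312.73, 238.91] [-0.02097747  0.          0.          0.          0.        ]
[[-1.000e-04 -9.667e-01 -2.558e-01  6.810e-02]
 [ 1.000e+00  2.000e-04 -1.000e-03  1.000e-03]
 [ 1.000e-03 -2.558e-01  9.667e-01 -1.860e-01]
 [ 0.000e+00  0.000e+00  0.000e+00  1.000e+00]]
{'clock': 0.15, 'q': array([61.15906641, 24.92378695,  1.43222364, 90.17485091, -0.66379843,
       64.97528126, -4.30267989]), 'dq': array([-0.01141337, -0.10935354, -0.04278828, -0.10353729,  0.03430871,
        0.01104393,  0.01945988]), 'joint_efforts': array([ 2.00621071e-03, -6.68262577e+01,  9.85894538e-01, -3.14692533e+01,
       -6.05262257e-02,  3.94575787e-02,  1.72043542e-04]), 'ee_pos': array([ 0.24360718, -0.57512555,  0.19837881]), 'tcp_rot': array([-1.79934771e+02,  7.25900021e-03,  2.29578774e+01]), 'ft_force': array([-0.29779293, -0.25212224, -0.05726719]), 'wrist_torque': array([-0.0305391 ,  0.03390384,  0.03179848]), 'finger_force': 0.0, 'width': 0.09151410693618242}
```

View pics/a_side.png

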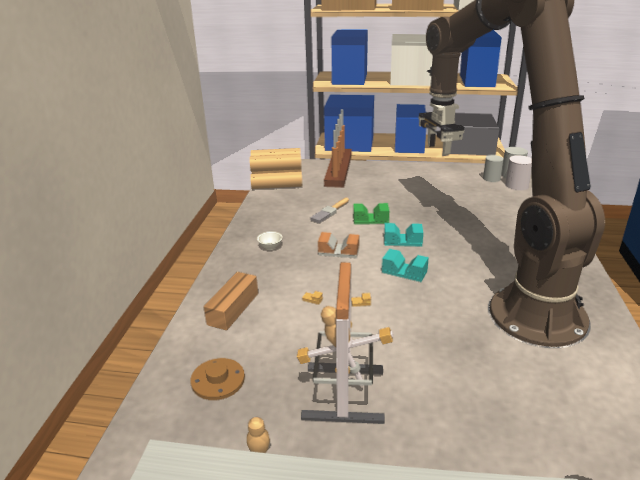

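View pics/a_top.png

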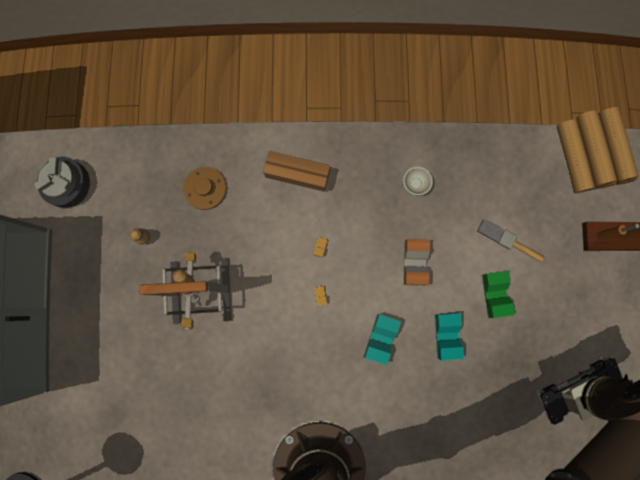

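```bash
python3 - <<'E'
import cv2,numpy as np,pickle
d=pickle.load(open("a.pkl","rb"))
def c(n,x,y,w,h,k): return cv2.resize(d[n]["frame"][y:y+h,x:x+w,::-1],None,fx=k,fy=k,interpolation=cv2.INTER_CUBIC)
A=np.vstack([c("top",130,245,133,100,3),c("top",385,230,67,50,6)[:,:399].copy() if 0 else cv2.resize(c("top",385,230,66,50,6),(399,300))])
B=np.vstack([c("side",290,255,133,100,3),cv2.resize(c("side",305,220,66,50,6),(399,300))])
cv2.imwrite("pics/b.png",np.hstack([A,B]))
E
```

```text
(no output)
```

View pics/b.png

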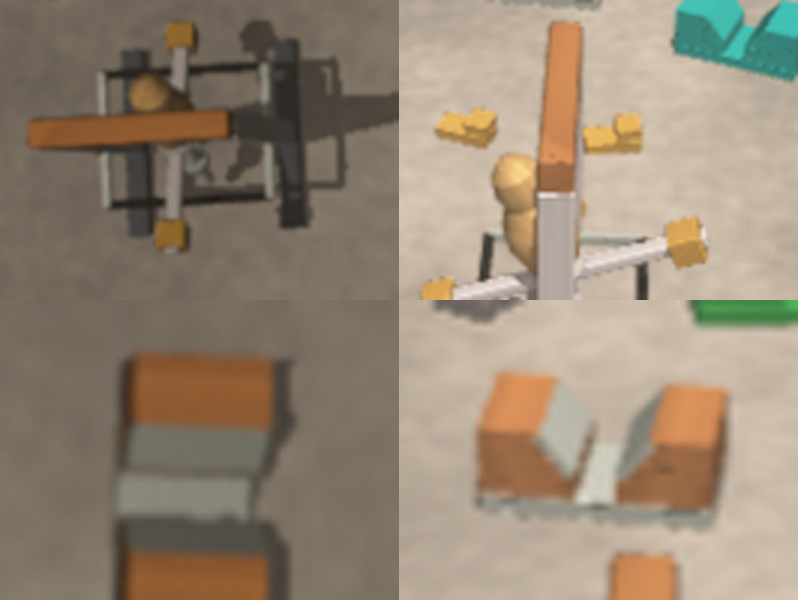

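```bash
cat > h.py <<'E'
import cv2,numpy as np,pickle
def ray(s,uv,T=None):
    K=np.array([[s["fx"],0,s["cx"]],[0,s["fy"],s["cy"]],[0,0,1]])
    p=cv2.undistortPoints(np.array([[uv]],float),K,np.array(s["D"]))[0,0]
    T=s["world_from_camera"] if T is None else T
    return T[:3,3],T[:3,:3]@np.array([p[0],p[1],1])
def onz(s,uv,z,T=None):
    o,d=ray(s,uv,T);return o+d*(z-o[2])/d[2]
def tri(*rs):
    A=0;b=0
    for o,d in rs:
        d=d/np.linalg.norm(d);P=np.eye(3)-np.outer(d,d);A=A+P;b=b+P@o
    return np.linalg.solve(A,b)
E
python3 - <<'E'
from h import *
d=pickle.load(open("a.pkl","rb"));t,s=d["top"],d["side"]
np.set_printoptions(precision=4,suppress=True)
L=(139.3,289.7);R=(206.3,285.7);f=(345.3,262.3);n=(343,309.3)
print("bar +y end",tri(ray(t,L),ray(s,n)),onz(t,L,.288),onz(s,n,.288))
print("bar -y end",tri(ray(t,R),ray(s,f)),onz(t,R,.288),onz(s,f,.288))
print("slot",tri(ray(t,(415.4,262.7)),ray(s,(338.3,249.2))),onz(t,(415.4,262.7),.012))
T=lambda u,v:(385+u/6.045,230+(v-300)/6)
S=lambda u,v:(305+(u-399)/6.045,220+(v-300)/6)
for p in [(130,355),(272,358),(128,428),(272,430),(125,553),(268,555)]: print("dock top z.05",p,onz(t,T(*p),.05))
for p in [(118,473),(250,478),(118,518),(250,520)]: print("floor z.012",onz(t,T(*p),.012))
for p in [(478,505),(715,522)]: print("side base z0",onz(s,S(*p),0))
for p in [(500,372),(557,378),(668,384),(728,390),(478,432),(536,440),(655,445),(717,450)]: print("side top z.05",onz(s,S(*p),.05))
C=lambda u,v:(130+u/3,245+v/3)
for p in [(135,50),(140,235),(287,40),(293,227)]: print("skid z.012",onz(t,C(*p),.012))
E
```

```text
bar +y end [0.4699 0.3945 0.2834] [0.4695 0.3929 0.288 ] [0.4695 0.4004 0.288 ]
bar -y end [0.4797 0.243  0.2834] [0.4786 0.2419 0.288 ] [0.4799 0.2501 0.288 ]
slot [ 0.5499 -0.2636  0.0052] [ 0.5481 -0.2625  0.012 ]
dock top z.05 (130, 355) [ 0.6075 -0.2335  0.05  ]
dock top z.05 (272, 358) [ 0.606  -0.2961  0.05  ]
dock top z.05 (128, 428) [ 0.5753 -0.232   0.05  ]
dock top z.05 (272, 430) [ 0.5742 -0.2953  0.05  ]
dock top z.05 (125, 553) [ 0.5205 -0.2297  0.05  ]
dock top z.05 (268, 555) [ 0.5192 -0.2924  0.05  ]
floor z.012 [ 0.5587 -0.2331  0.012 ]
floor z.012 [ 0.5562 -0.2926  0.012 ]
floor z.012 [ 0.5384 -0.2327  0.012 ]
floor z.012 [ 0.5372 -0.2922  0.012 ]
side base z0 [ 0.6112 -0.2368  0.    ]
side base z0 [ 0.4895 -0.2318  0.    ]
side top z.05 [ 0.6056 -0.2885  0.05  ]
side top z.05 [ 0.5755 -0.2848  0.05  ]
side top z.05 [ 0.518  -0.2837  0.05  ]
side top z.05 [ 0.487  -0.2803  0.05  ]
side top z.05 [ 0.6083 -0.226   0.05  ]
side top z.05 [ 0.5784 -0.2208  0.05  ]
side top z.05 [ 0.519  -0.2214  0.05  ]
side top z.05 [ 0.4881 -0.2194  0.05  ]
skid z.012 [0.5535 0.3898 0.012 ]
skid z.012 [0.3863 0.3827 0.012 ]
skid z.012 [0.5621 0.25   0.012 ]
skid z.012 [0.3943 0.2431 0.012 ]
```

```bash
cat >> h.py <<'E'
from scipy.spatial.transform import Rotation as Ro
def pose(p,rpy): return np.array(p,float),Ro.from_euler("xyz",rpy,degrees=True)
def rel(A,B,n=1):
    """row numbers to go from pose A to pose B (and how many rows are needed)"""
    sh=A[1].inv().apply(B[0]-A[0])/0.5; rv=(A[1].inv()*B[1]).as_rotvec()
    rows=max(np.linalg.norm(sh)*.5/.0625,np.degrees(np.linalg.norm(rv))/10.7)
    return np.r_[sh,rv/np.pi].round(4),round(rows,1)
E
python3 - <<'E'
from h import *
A=pose([.2436,-.5751,.1984],[-179.93,0,22.96]);B=pose([.5,-.263,.28],[180,0,88]);C=pose([.475,.319,.40],[180,0,93])
print(rel(A,B),rel(B,C))
E
```

```text
(array([ 7.157e-01, -3.749e-01, -1.627e-01, -3.000e-04, -2.000e-04,
       -3.613e-01]), np.float64(6.6)) (array([ 1.1615, -0.0906, -0.24  ,  0.    ,  0.    , -0.0278]), np.float64(9.5))
```

Emit:
{"op": "apply_moves", "data": {
  "commands": [
    [1,0.05,-0.025,-0.03,0,0,-0.03],
    [1,0.12,-0.06,-0.06,0,0,-0.07],
    [1,0.2,-0.1,-0.09,0,0,-0.11],
    [1,0.28,-0.145,-0.12,0,0,-0.15],
    [1,0.36,-0.19,-0.15,0,0,-0.19]
  ]
}}

```text
clock: 0.78
ee_pos: [0.3731, -0.4165, 0.2742]
tcp_rot: [-180.0, 0.0, 57.4]
ft_force: [0.1, 0.2, -0.1]
width: 0.092
finger_force: 0.0
```

```bash
python3 - <<'E'
from h import *
from bench import manip
o=manip.get_obs();print(o["clock"],o["ee_pos"],o["tcp_rot"],o["q"])
A=pose(o["ee_pos"],o["tcp_rot"]);B=pose([.5,-.263,.28],[180,0,88])
print(rel(A,B))
E
```

```text
0.775 [ 0.37314401 -0.41645945  0.27421238] [-1.79981054e+02  1.41089588e-03  5.73915477e+01] [50.05063311 16.30331529 -9.67207153 92.20675188  2.85089755 71.74930311
  7.25774081]
(array([ 3.953e-01,  4.830e-02, -1.160e-02, -1.000e-04, -0.000e+00,
       -1.700e-01]), np.float64(3.2))
```

Emit:
{"op": "apply_moves", "data": {
  "commands": [
    [1,0.09,0.01,0,0,0,-0.04],
    [1,0.19,0.02,0,0,0,-0.08],
    [1,0.29,0.03,-0.01,0,0,-0.13],
    [1,0.365,0.04,-0.01,0,0,-0.16],
    [1,0.395,0.048,-0.01,0,0,-0.17]
  ]
}}

```text
clock: 1.4
ee_pos: [0.501, -0.2626, 0.2788]
tcp_rot: [180.0, -0.0, 88.0]
ft_force: [-0.4, -0.4, 0.3]
width: 0.0916
finger_force: 0.0
```

Emit:
{"op": "apply_moves", "data": {
  "commands": [
    [1,0,0,0,0,0,0]
  ]
}}

```text
clock: 1.52
ee_pos: [0.4999, -0.2648, 0.2786]
tcp_rot: [-180.0, -0.0, 87.8]
ft_force: [-0.1, -0.3, -0.1]
width: 0.0918
finger_force: 0.0
```

```bash
python3 - <<'E'
from h import *
from bench import manip
o=manip.get_obs();s=manip.snapshot("wrist")
print(o["clock"],o["ee_pos"],o["tcp_rot"])
pickle.dump((o,s),open("w1.pkl","wb"));cv2.imwrite("pics/w1.png",s["frame"][:,:,::-1])
print(rel(pose(o["ee_pos"],o["tcp_rot"]),pose([.475,.319,.40],[180,0,93])))
E
```

```text
1.525 [ 0.49989603 -0.26478036  0.2785799 ] [-1.79965957e+02 -8.85773358e-03  8.77633787e+01]
(array([ 1.1648e+00, -9.5500e-02, -2.4260e-01, -2.0000e-04, -1.0000e-04,
       -2.9100e-02]), np.float64(9.5))
```

View pics/w1.png

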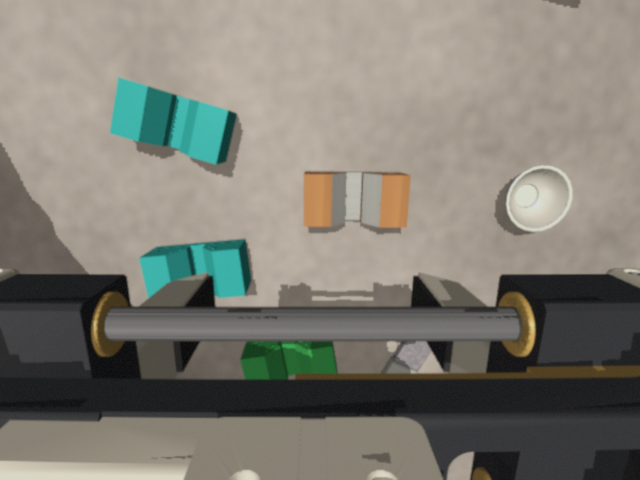

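```bash
python3 - <<'E'
from h import *
np.set_printoptions(precision=4,suppress=True)
o,s=pickle.load(open("w1.pkl","rb"))
T=np.eye(4);T[:3,:3]=pose([0,0,0],o["tcp_rot"])[1].as_matrix();T[:3,3]=o["ee_pos"];T=T@s["T_tool_cam"]
g=s["frame"].astype(int)
m=((g[:,:,0]-g[:,:,2]>70)&(g[:,:,0]>140)).astype(np.uint8);m[260:]=0;m[:, :290]=0;m[:,430:]=0
n,l,st,c=cv2.connectedComponentsWithStats(m)
for i in range(1,n):
    if st[i,4]>300:
        r=cv2.minAreaRect(np.argwhere(l==i)[:,::-1].astype(np.float32));print(st[i],c[i],r, onz(s,c[i],.05,T))
        for p in cv2.boxPoints(r):print("  ",p,onz(s,p,.05,T))
print(o["q"])
E
```

```text
[ 304  174   28   53 1449] [317.2636 199.6881] ((317.5, 200.0), (52.0, 27.0), 90.0) [ 0.5049 -0.2605  0.05  ]
   [304. 174.] [ 0.4911 -0.2309  0.05  ]
   [331. 174.] [ 0.5213 -0.2321  0.05  ]
   [331. 226.] [ 0.5197 -0.2918  0.05  ]
   [304. 226.] [ 0.4884 -0.2906  0.05  ]
[ 380  175   30   53 1416] [394.3171 200.4972] ((394.45770263671875, 200.74041748046875), (27.355375289916992, 52.82810974121094), 3.2704880237579346) [ 0.5928 -0.2648  0.05  ]
   [379.2953 226.3311] [ 0.5758 -0.2944  0.05  ]
   [382.3092 173.5891] [ 0.5788 -0.2338  0.05  ]
   [409.6201 175.1497] [ 0.6095 -0.2367  0.05  ]
   [406.6062 227.8918] [ 0.6077 -0.2975  0.05  ]
[ 37.3772  17.7845 -19.8867  90.239    6.2347  73.1058  14.3124]
```

Emit:
{"op": "apply_moves", "data": {
  "commands": [
    [1,0.06,0,-0.05,0,0,0],
    [1,0.16,-0.01,-0.1,0,0,0],
    [1,0.27,-0.02,-0.15,0,0,-0.005],
    [1,0.38,-0.03,-0.2,0,0,-0.01],
    [1,0.49,-0.04,-0.24,0,0,-0.01]
  ]
}}

```text
clock: 2.2
ee_pos: [0.4888, -0.0199, 0.4]
tcp_rot: [179.9, 0.1, 89.3]
ft_force: [1.0, 0.1, 0.2]
width: 0.0922
finger_force: 0.0
```

Emit:
{"op": "apply_moves", "data": {
  "commands": [
    [1,0.11,-0.01,0,0,0,0],
    [1,0.22,-0.02,0,0,0,0],
    [1,0.33,-0.03,0,0,0,-0.01],
    [1,0.44,-0.04,0,0,0,-0.01],
    [1,0.53,-0.045,0,0,0,-0.015]
  ]
}}

```text
clock: 2.82
ee_pos: [0.4693, 0.2458, 0.3989]
tcp_rot: [180.0, 0.0, 92.1]
ft_force: [0.4, 0.3, 0.1]
width: 0.0917
finger_force: 0.0
```

Emit:
{"op": "apply_moves", "data": {
  "commands": [
    [1,0.06,0,0,0,0,0],
    [1,0.1,0,0,0,0,0],
    [1,0.12,0,0,0,0,0],
    [1,0.12,0,0,0,0,0]
  ]
}}

```text
clock: 3.32
ee_pos: [0.467, 0.305, 0.3987]
tcp_rot: [-180.0, 0.0, 92.2]
ft_force: [-0.2, 1.2, -0.1]
width: 0.0922
finger_force: 0.0
```

```bash
python3 - <<'E'
from h import *
from bench import manip
o=manip.get_obs();s=manip.snapshot("wrist")
print(o["clock"],o["ee_pos"],o["tcp_rot"],o["q"])
pickle.dump((o,s),open("w2.pkl","wb"));cv2.imwrite("pics/w2.png",s["frame"][:,:,::-1])
E
```

```text
3.325 [0.46704756 0.30496887 0.39868914] [-1.79989343e+02  3.66718211e-02  9.21764826e+01] [-10.2157059   17.68245843 -39.89601583  76.69597589  11.251866
  89.60235494 -46.66289478]
```

View pics/w2.png

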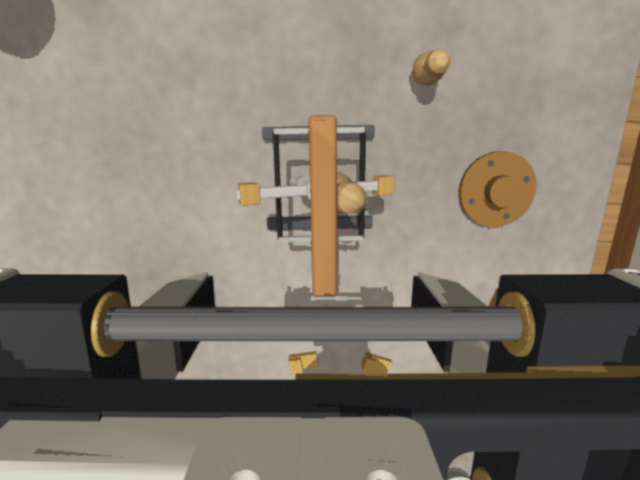

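```bash
python3 - <<'E'
from h import *
np.set_printoptions(precision=4,suppress=True)
o,s=pickle.load(open("w2.pkl","rb"));d=pickle.load(open("a.pkl","rb"));t=d["top"]
T=np.eye(4);T[:3,:3]=pose([0,0,0],o["tcp_rot"])[1].as_matrix();T[:3,3]=o["ee_pos"];T=T@s["T_tool_cam"]
ends=[onz(s,p,.288,T) for p in [(323,116),(324.5,295)]]
print("wrist z.288",ends,np.mean(ends,0),np.diff(np.array(ends),axis=0))
for a,b in zip([(323,116),(324.5,295)],[(139.3,289.7),(206.3,285.7)]): print("tri wrist/top",tri(ray(s,a,T),ray(t,b)))
# edges fit along bar: row-wise centre
g=s["frame"].astype(int);m=(g[:,:,0]-g[:,:,2]>70)&(g[:,:,0]>130)
P=[]
for v in list(range(122,150,4))+list(range(225,290,4)):
    u=np.flatnonzero(m[v,295:338])+295;P.append((u.min(),u.max(),v))
print(P[::4])
C=np.array([onz(s,((a+b)/2,v),.288,T) for a,b,v in P]);k=np.polyfit(C[:,1],C[:,0],1);print("x=ky+b",k,"at .318:",np.polyval(k,.318))
B=(g[:,:,0]>150)&(g[:,:,1]>100)&(g[:,:,2]<90)
n,l,st,c=cv2.connectedComponentsWithStats(B.astype(np.uint8))
for i in range(1,n):
    if st[i,4]>80: print(st[i],c[i])
E
```

```text
wrist z.288 [array([0.4714, 0.3926, 0.288 ]), array([0.4794, 0.2438, 0.288 ])] [0.4754 0.3182 0.288 ] [[ 0.008  -0.1488  0.    ]]
tri wrist/top [0.4704 0.3925 0.289 ]
tri wrist/top [0.4791 0.2426 0.2851]
[(np.int64(309), np.int64(335), 122), (np.int64(310), np.int64(335), 138), (np.int64(312), np.int64(335), 229), (np.int64(312), np.int64(335), 245), (np.int64(312), np.int64(335), 261), (np.int64(313), np.int64(335), 277)]
x=ky+b [-0.056   0.4927] at .318: 0.47493773433576403
[628  78  12  43 332] [635.1054 102.9759]
[ 309  116   27  180 4235] [322.9046 204.9218]
[621 123  19  30 366] [630.153  136.2213]
[ 462  152   74   74 3609] [499.3347 188.0925]
[608 164  22  39 435] [618.8736 184.6322]
[373 176  21  19 258] [384.9767 184.3566]
[239 183  21  22 360] [249.5944 193.5806]
[599 204  22  37 380] [609.2421 224.2132]
[591 242  20  31 384] [600.6562 257.1536]
[ 91 326  11  28  94] [ 95.4255 342.0426]
[290 354  27  19 108] [304.8148 360.9907]
```

```bash
python3 - <<'E'
from h import *
o,s=pickle.load(open("w2.pkl","rb"))
print(rel(pose(o["ee_pos"],o["tcp_rot"]),pose([.475,.318,.256],[180,0,93.15])))
E
```

```text
(array([ 2.560e-02,  1.690e-02,  2.854e-01, -1.000e-04,  2.000e-04,
       -5.400e-03]), np.float64(2.3))
```

Emit:
{"op": "apply_moves", "data": {
  "commands": [
    [1,0.014,0.009,0,0,0,-0.0027],
    [1,0.0256,0.0169,0.03,0,0,-0.0054],
    [1,0.0256,0.0169,0.09,0,0,-0.0054],
    [1,0.0256,0.0169,0.16,0,0,-0.0054],
    [1,0.0256,0.0169,0.22,0,0,-0.0054]
  ]
}}

```text
clock: 4.0
ee_pos: [0.4743, 0.3185, 0.2864]
tcp_rot: [-179.9, 0.0, 93.2]
ft_force: [0.8, -0.1, -0.7]
width: 0.0917
finger_force: 0.0
```

Emit:
{"op": "apply_moves", "data": {
  "commands": [
    [1,0,0,0.035,0,0,0],
    [1,0,0,0.055,0,0,0],
    [1,0,0,0.0654,0,0,0],
    [1,0,0,0.0654,0,0,0]
  ]
}}

```text
clock: 4.5
ee_pos: [0.4746, 0.3192, 0.2565]
tcp_rot: [180.0, -0.0, 93.2]
ft_force: [0.2, -0.4, 1.1]
width: 0.0921
finger_force: 0.0
```

```bash
python3 - <<'E'
from h import *
from bench import manip
o=manip.get_obs();print(o["clock"],o["ee_pos"],o["tcp_rot"],o["ft_force"])
print(rel(pose(o["ee_pos"],o["tcp_rot"]),pose([.475,.318,.256],[180,0,93.15])))
s=manip.snapshot("wrist");pickle.dump((o,s),open("w3.pkl","wb"));cv2.imwrite("pics/w3.png",s["frame"][:,:,::-1])
E
```

```text
4.5 [0.47464447 0.31918013 0.25654978] [ 1.79973498e+02 -1.76665758e-02  9.32342192e+01] [ 0.15122159 -0.36608102  1.05140649]
(array([-0.0024,  0.0006,  0.0011,  0.0001, -0.0001,  0.0005]), np.float64(0.0))
```

View pics/w3.png

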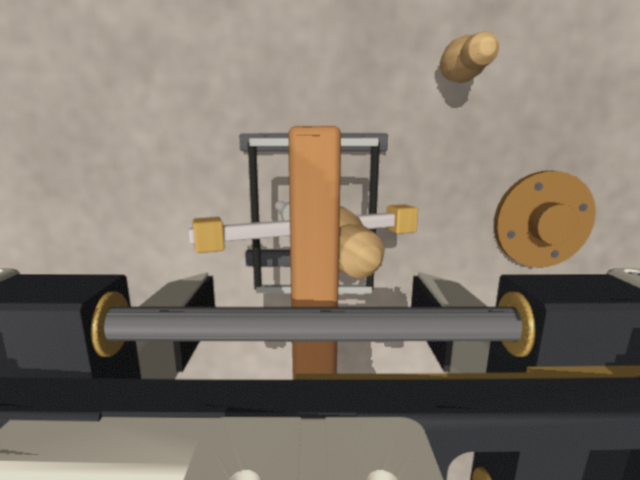

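Emit:
{"op": "apply_moves", "data": {
  "commands": [
    [0,0,0,0,0,0,0],
    [0,0,0,0,0,0,0],
    [0,0,0,0,0,0,0],
    [0,0,0,0,0,0,0],
    [0,0,0,0,0,0,0]
  ],
  "grip_force": 55
}}

```text
clock: 5.18
ee_pos: [0.4745, 0.319, 0.2562]
tcp_rot: [180.0, 0.0, 93.2]
ft_force: [0.0, -0.2, -0.6]
width: 0.0463
finger_force: 0.0
```

```bash
cat >> h.py <<'E'
from scipy.optimize import least_squares
XW,ZW=0.0955,0.0   # weight centres in spindle frame (x, z from pivot)
D=0.121            # pivot below TCP along tool z
def proj(s,P,T):
    K=np.array([[s["fx"],0,s["cx"]],[0,s["fy"],s["cy"]],[0,0,1]])
    M=np.linalg.inv(T);rv=cv2.Rodrigues(M[:3,:3])[0]
    return cv2.projectPoints(np.array(P,float),rv,M[:3,3],K,np.array(s["D"]))[0][:,0]
def cam(s,o=None):
    if "world_from_camera" in s: return s["world_from_camera"]
    T=np.eye(4);T[:3,:3]=pose([0,0,0],o["tcp_rot"])[1].as_matrix();T[:3,3]=o["ee_pos"];return T@s["T_tool_cam"]
def weights(o,J,dx=0,dz=0,sc=1):
    """world positions of -x and +x weights; carrier x = tool y, carrier z = -tool z"""
    c=[]
    for sg in(-1,1):
        x=sg*XW*sc*np.cos(J)+ZW*np.sin(J);z=-sg*XW*sc*np.sin(J)+ZW*np.cos(J)
        c.append([0,x+dx,D-z+dz])
    return pose(o["ee_pos"],o["tcp_rot"])[1].apply(c)+o["ee_pos"]
def tilt(o):
    z=-pose(o["ee_pos"],o["tcp_rot"])[1].as_matrix()[:,2];y=pose([0,0,0],o["tcp_rot"])[1].as_matrix()[:,1]
    return np.arctan2(z@np.array([y[0],y[1],0])/np.hypot(y[0],y[1]),z[2])
def blobs(s,pred,r):
    g=s["frame"].astype(int);m=((g[:,:,0]-g[:,:,2]>70)&(g[:,:,1]-g[:,:,2]>40)&(g[:,:,0]*.55<g[:,:,1])).astype(np.uint8)
    n,l,st,c=cv2.connectedComponentsWithStats(m)
    out=[]
    for p in pred:
        best=[(np.hypot(*(c[i]-p)),i) for i in range(1,n) if 25<st[i,4]<1500]
        d,i=min(best) if best else (1e9,0)
        out.append((*c[i],st[i,4]) if d<r else None)
    return out
def meas(s,o,J0,r=25):
    T=cam(s,o);b=blobs(s,proj(s,weights(o,J0),T),r)
    if None in b: return None,b
    b=np.array(b)
    def f(p): return np.r_[(proj(s,weights(o,p[0],p[1],p[2]),T)-b[:,:2]).ravel(),p[1]*100,p[2]*100]
    q=least_squares(f,[J0,0,0]);return q,b
E
python3 - <<'E'
from h import *
from bench import manip
np.set_printoptions(precision=4,suppress=True)
o=manip.get_obs();print(o["clock"],o["ee_pos"],o["tcp_rot"],o["width"],o["finger_force"],"tilt",tilt(o),o["ft_force"])
for n in("wrist","side"):
    s=manip.snapshot(n);pickle.dump((o,s),open(f"g_{n}.pkl","wb"))
    print(n,proj(s,weights(o,.35),cam(s,o)));q,b=meas(s,o,.35,40);print(b)
    if q is not None:print(q.x,q.fun)
E
```

```text
5.175 [0.4745 0.319  0.2562] [179.9998   0.0023  93.2318] 0.04634245135806599 0.0 tilt -2.708871422915905e-06 [ 0.0073 -0.156  -0.5608]
wrist [[197.13   232.891 ]
 [407.7355 216.3916]]
[[208.2168 234.5047 955.    ]
 [404.2496 218.4686 653.    ]]
[0.4693 0.0055 0.0026] [-0.9411  0.8645  1.174  -4.674   0.5542  0.2621]
side [[390.2955 333.5096]
 [301.244  355.2856]]
[[385.1329 335.1098 173.    ]
 [302.8924 355.038  158.    ]]
[0.3684 0.0037 0.0026] [ 2.9284 -1.3073 -3.0515  1.7103  0.3726  0.2553]
```

Emit:
{"op": "apply_moves", "data": {
  "commands": [
    [0,0,0,0,0,0,0],
    [0,0,0,0,0,0,0],
    [0,0,0,0,0,0,0],
    [0,0,0,0,0,0,0],
    [0,0,0,0,0,0,0]
  ]
}}

```text
clock: 5.9
ee_pos: [0.4747, 0.319, 0.2563]
tcp_rot: [180.0, -0.0, 93.2]
ft_force: [2.9, -0.3, -0.0]
width: 0.0207
finger_force: 55.0
```

```bash
python3 - <<'E'
from h import *
import h
from bench import manip
np.set_printoptions(precision=4,suppress=True)
o=manip.get_obs();print(o["clock"],o["ee_pos"],o["tcp_rot"],o["width"],o["finger_force"],o["ft_force"])
S={};B={}
for n in("wrist","side"):
    s=manip.snapshot(n);pickle.dump((o,s),open(f"g_{n}.pkl","wb"));S[n]=s
    B[n]=np.array(blobs(s,proj(s,weights(o,.35),cam(s,o)),25));print(B[n])
def f(p):
    h.XW,h.ZW=p[:2];r=[]
    for n,off in(("wrist",0),("side",p[4:6])):
        r.append((proj(S[n],weights(o,.35,p[2],p[3]),cam(S[n],o))+off-B[n][:,:2]).ravel())
    return np.r_[np.concatenate(r),p[4:6]*.3,p[2:4]*300]
q=least_squares(f,[.089,0,0,0,0,0]);print(q.x,q.fun)
E
```

```text
5.9 [0.4747 0.319  0.2563] [179.9786  -0.0038  93.2234] 0.020669337241373046 55.00059127807617 [ 2.9174 -0.2592 -0.0092]
[[207.2854 234.5467 953.    ]
 [403.6893 218.3922 663.    ]]
[[385.382  335.0506 178.    ]
 [303.0185 355.0432 162.    ]]
[ 0.0876  0.0065 -0.0007 -0.0003 -0.5247  2.932 ] [-0.0616 -0.5058  0.1485 -0.0863 -0.1787 -0.1948  0.226  -0.0691 -0.1574
  0.8796 -0.2202 -0.0804]
```

Emit:
{"op": "apply_moves", "data": {
  "commands": [
    [0,0,0,-0.004,0,0,0],
    [0,0,0,-0.014,0,0,0],
    [0,0,0,-0.03,0,0,0],
    [0,0,0,-0.05,0,0,0],
    [0,0,0,-0.07,0,0,0]
  ]
}}

```text
clock: 6.62
ee_pos: [0.4745, 0.3191, 0.2921]
tcp_rot: [180.0, -0.0, 93.2]
ft_force: [0.2, 0.9, -7.9]
width: 0.0207
finger_force: 55.0
```

Emit:
{"op": "apply_moves", "data": {
  "commands": [
    [0,0,0,-0.02,0,0,0],
    [0,0,0,-0.04,0,0,0],
    [0,0,0,-0.058,0,0,0],
    [0,0,0,-0.068,0,0,0],
    [0,0,0,-0.07,0,0,0]
  ]
}}

```text
clock: 7.25
ee_pos: [0.4745, 0.3191, 0.3265]
tcp_rot: [180.0, -0.0, 93.2]
ft_force: [0.6, 0.5, -7.5]
width: 0.0204
finger_force: 55.0
```

Emit:
{"op": "apply_moves", "data": {
  "commands": [
    [0,0,-0.0073,0.0001,-0.0095,0,0],
    [0,0,-0.0145,0.0004,-0.0191,0,0],
    [0,0,-0.0217,0.001,-0.0286,0,0],
    [0,0,-0.029,0.0017,-0.0382,0,0],
    [0,0,-0.0362,0.0027,-0.0477,0,0]
  ]
}}

```text
clock: 7.88
ee_pos: [0.4558, 0.3179, 0.3249]
tcp_rot: [171.3, 0.0, 93.2]
ft_force: [0.3, 0.2, -8.9]
width: 0.0206
finger_force: 55.0
```

```bash
sed -i 's/^XW,ZW=.*/XW,ZW=0.0876,0.0065/' h.py; python3 - <<'E'
from h import *
from bench import manip
np.set_printoptions(precision=4,suppress=True)
for n in("wrist","side","wrist","side"):
    o=manip.get_obs();s=manip.snapshot(n)
    print(o["clock"],o["ee_pos"],o["tcp_rot"],tilt(o),o["ft_force"]);q,b=meas(s,o,.35,30)
    if q is not None:print(n,q.x,q.fun)
    else:print(b)
cv2.imwrite("pics/s4.png",s["frame"][200:,150:500,::-1])
E
```

```text
7.875 [0.4558 0.3179 0.3249] [171.3019   0.0094  93.2424] -0.15181113919601494 [ 0.3193  0.1687 -8.8533]
wrist [ 0.3724 -0.0023 -0.0018] [-0.0747  0.0139  0.1124 -0.3667 -0.227  -0.1826]
7.925 [0.4547 0.3183 0.325 ] [171.2336   0.0204  93.3283] -0.15300313373162622 [-1.4705 -0.0121 -8.367 ]
side [ 0.3445 -0.0014  0.0071] [-0.2874 -0.0339  0.2987 -0.1803 -0.1443  0.7077]
7.975 [0.4551 0.3182 0.3251] [171.3253   0.0195  93.3198] -0.15140277860040408 [-0.1418 -0.1729 -8.0962]
wrist [ 0.3384 -0.0027 -0.0011] [ 0.0085 -0.0085  0.0144 -0.0408 -0.2668 -0.1109]
8.025 [0.4557 0.318  0.3251] [171.38     0.0196  93.2781] -0.15044683142051446 [ 0.8177 -0.0222 -8.1047]
side [ 0.3146 -0.0027  0.0079] [-0.4028 -0.0406  0.3963 -0.2119 -0.272   0.7937]
```

View pics/s4.png

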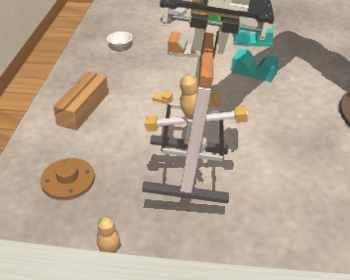

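```bash
cat > c.py <<'E'
import sys,json,os
from h import *
from bench import manip
from scipy.optimize import lsq_linear
np.set_printoptions(precision=4,suppress=True)
DT=.125;G=8.65
def sim(x,ts,Ff,k,a=None,h=.0125):
    """integrate L,v from ts[0] through the times ts; Ff(t) tilt"""
    out=[x];L,v=x;c=1.2*k/4.45
    for t0,t1 in zip(ts[:-1],ts[1:]):
        n=max(1,int(round((t1-t0)/h)));d=(t1-t0)/n
        for i in range(n):
            t=t0+(i+.5)*d;F=Ff(t);dF=(Ff(t+d/2)-Ff(t-d/2))/d
            v+=d*(G*L-k*(L-F)-c*(v-dF));L+=d*v
        out.append((L,v))
    return np.array(out)
S=json.load(open("st.json"))
args=[float(a) for a in sys.argv[1:]]+[0]*5
tgt=np.array(args[:3]);dyaw=args[3];FB=args[4]
o=manip.get_obs()
if S.get("plan"):
    p=S["plan"]
    for i,F in enumerate(p["F"]): S["hist"].append([p["t"]+DT*(i+1),F])
    S["P"]=p["P"];S["yaw"]=p["yaw"];S["plan"]=None
    print("clock",o["clock"],"exp",p["t"]+DT*len(p["F"]),"tilt",round(tilt(o),4),"cmd",p["F"][-1])
H=S["hist"];J0=S["J"]
for n in S.get("cams",["wrist","side"]):
    o=manip.get_obs();s=manip.snapshot(n);q,b=meas(s,o,J0,25)
    if q is None: print(n,"no blobs",b);cv2.imwrite("pics/fail.png",s["frame"][:,:,::-1]);continue
    F=tilt(o);S["m"].append([o["clock"],q.x[0]+F,.012 if n=="wrist" else .01]);J0=q.x[0]
    print(n,round(o["clock"],3),"J %.4f L %.4f res %.2f"%(q.x[0],q.x[0]+F,abs(q.fun[:4]).max()),q.x[1:])
t=manip.get_obs()["clock"];Fn=H[-1][1];H.append([t,Fn])
ht,hF=np.array(H).T;Ff=lambda x:np.interp(x,ht,hF)
M=np.array([m for m in S["m"] if m[0]>t-S.get("win",1.6)])
ts=np.r_[M[:,0],t]
def f(p): 
    r=sim(p[:2],ts,Ff,p[2]);return np.r_[(r[:-1,0]-M[:,1])/M[:,2],(p[2]-4.45)/.3]
q=least_squares(f,[M[0,1],0,4.45]);x=sim(q.x[:2],ts,Ff,q.x[2])[-1];k=q.x[2]
print("res",q.fun);print("state t %.3f L %.4f v %.4f k %.2f"%(t,*x,k))
# plan
N=18;tt=t+DT*np.arange(N+1)
def roll(dF,x):
    F=Fn+np.r_[0,np.cumsum(dF)];r=sim(x,tt,lambda y:np.interp(y,tt,F),k,h=.025)
    lam=-.6+np.sqrt(.36+G-k)
    z=r[-1,1]+r[-1,0]*(1.2+lam)+k/lam*F[-1]   # unstable mode
    return np.r_[(r[1:,0]-FB*0)*1.0,r[1:,1]*.3,F[1:]*.25,dF*2.0,z*8,F[-1]*2]
free=[i for i in range(N) if i not in(5,11,17)]
b=roll(np.zeros(N),x);A=np.array([roll(np.eye(N)[i],x)-b for i in free]).T
L=lsq_linear(A,-b,(-.085,.085));dF=np.zeros(N);dF[free]=L.x
nr=S.get("rows",5)
Fs=(Fn+np.cumsum(dF))[:nr];pr=sim(x,tt,lambda y:np.interp(y,tt,Fn+np.r_[0,np.cumsum(dF)]),k)
print("F",Fs,"pred L",pr[1:13,0])
P0=np.array(S["P"]);w0=S["yaw"]
def tcp(P,yaw,F):
    R=Ro.from_euler("xyz",[180,0,yaw],degrees=True)*Ro.from_rotvec([F,0,0]);return P-R.apply([0,0,D]),R
prof=S.get("prof",[.1,.3,.55,.8,1])
rows=[]
for F,w in zip(Fs,prof): rows.append([0]+[round(float(v),4)+0. for v in rel(tcp(P0,w0,Fn),tcp(P0+tgt*w,w0+dyaw*w,F))[0]])
print(json.dumps(rows))
S["plan"]=dict(t=t,F=[float(v) for v in Fs],P=list(P0+tgt),yaw=w0+dyaw);S["J"]=float(pr[nr,0]-Fs[-1]);S["hist"]=H
print("predicted J",S["J"],"P",S["plan"]["P"],"ee",manip.get_obs()["ee_pos"])
json.dump(S,open("st.json","w"))
E
python3 - <<'E'
import json
json.dump(dict(P=[.4747,.319,.2053],yaw=93.2,J=.30,plan=None,hist=[[7.25,0],[7.875,-.15]],cams=["side"],
 m=[[7.875,.372-.1518,.02],[7.925,.3445-.153,.01],[7.975,.3384-.1514,.012],[8.025,.3146-.1504,.01]]),open("st.json","w"))
E
python3 c.py
```

```text
side 8.075 J 0.2982 L 0.1482 res 0.45 [-0.0019  0.0082]
res [-0.2664  0.509  -0.6028 -0.0056  0.1296  0.004 ]
state t 8.125 L 0.1356 v -0.2730 k 4.45
F [-0.1297 -0.1062 -0.0827 -0.0608 -0.0415] pred L [ 0.1049  0.0797  0.0595  0.0436  0.0316  0.0215  0.0127  0.0057  0.0001
 -0.0045 -0.0084 -0.0121]
[[0, 0.0, 0.0049, 0.0, 0.0065, 0.0, 0.0], [0, 0.0, 0.0106, 0.0002, 0.0139, 0.0, 0.0], [0, 0.0, 0.0163, 0.0005, 0.0214, 0.0, 0.0], [0, 0.0, 0.0216, 0.001, 0.0284, 0.0, 0.0], [0, 0.0, 0.0262, 0.0014, 0.0345, 0.0, 0.0]]
predicted J 0.07301839578671879 P [np.float64(0.4747), np.float64(0.319), np.float64(0.2053)] ee [0.4566 0.3178 0.3249]
```

Emit:
{"op": "apply_moves", "data": {
  "commands": [
    [0,0,0.0049,0,0.0065,0,0],
    [0,0,0.0106,0.0002,0.0139,0,0],
    [0,0,0.0163,0.0005,0.0214,0,0],
    [0,0,0.0216,0.001,0.0284,0,0],
    [0,0,0.0262,0.0014,0.0345,0,0]
  ]
}}

```text
clock: 8.75
ee_pos: [0.4699, 0.3186, 0.326]
tcp_rot: [177.7, -0.0, 93.2]
ft_force: [-0.1, 0.8, -8.6]
width: 0.0205
finger_force: 55.0
```

```bash
sed -i 's/"cams": \["side"\]/"cams": ["wrist","side"]/' st.json; python3 c.py
```

```text
clock 8.75 exp 8.75 tilt -0.04 cmd -0.04146199120171623
wrist 8.75 J 0.0977 L 0.0577 res 0.05 [-0.0008 -0.0016]
side 8.8 J 0.0911 L 0.0518 res 0.52 [0.0001 0.0077]
res [-0.4355  0.3378 -0.6146  0.1293  0.4077 -0.2305  0.1137 -0.077 ]
state t 8.850 L 0.0512 v -0.0340 k 4.43
F [-0.0544 -0.0572 -0.0537 -0.0466 -0.0379] pred L [0.0463 0.0405 0.0345 0.0288 0.0239 0.0191 0.0144 0.0106 0.0074 0.005
 0.0032 0.0016]
[[0, 0.0, -0.0031, 0.0, -0.0041, 0.0, 0.0], [0, 0.0, -0.0038, 0.0, -0.005, 0.0, 0.0], [0, 0.0, -0.003, 0.0, -0.0039, 0.0, 0.0], [0, 0.0, -0.0012, 0.0, -0.0016, 0.0, 0.0], [0, 0.0, 0.0009, 0.0, 0.0011, 0.0, 0.0]]
predicted J 0.06177948674403098 P [np.float64(0.4747), np.float64(0.319), np.float64(0.2053)] ee [0.4703 0.3184 0.3258]
```

Emit:
{"op": "apply_moves", "data": {
  "commands": [
    [0,0,-0.0031,0,-0.0041,0,0],
    [0,0,-0.0038,0,-0.005,0,0],
    [0,0,-0.003,0,-0.0039,0,0],
    [0,0,-0.0012,0,-0.0016,0,0],
    [0,0,0.0009,0,0.0011,0,0]
  ]
}}

```text
clock: 9.48
ee_pos: [0.4701, 0.3186, 0.3262]
tcp_rot: [177.8, 0.0, 93.2]
ft_force: [-0.6, 0.3, -8.2]
width: 0.0205
finger_force: 55.0
```

```bash
python3 c.py
```

```text
clock 9.475 exp 9.475 tilt -0.0376 cmd -0.037912994620172
wrist 9.475 J 0.0827 L 0.0451 res 0.22 [-0.0007 -0.0018]
side 9.525 J 0.0809 L 0.0438 res 0.53 [0.0004 0.0075]
res [-0.2079  0.1353  0.161   0.6438 -0.1781 -0.1031 -0.2998]
state t 9.575 L 0.0426 v -0.0026 k 4.36
F [-0.0538 -0.0585 -0.0561 -0.0497 -0.0411] pred L [0.041  0.0375 0.0331 0.0285 0.0242 0.0199 0.0155 0.0119 0.0089 0.0066
 0.005  0.0037]
[[0, 0.0, -0.0038, 0.0, -0.0051, 0.0, 0.0], [0, 0.0, -0.005, 0.0001, -0.0066, 0.0, 0.0], [0, 0.0, -0.0044, 0.0, -0.0058, 0.0, 0.0], [0, 0.0, -0.0028, 0.0, -0.0037, 0.0, 0.0], [0, 0.0, -0.0008, 0.0, -0.001, 0.0, 0.0]]
predicted J 0.0653316024994222 P [np.float64(0.4747), np.float64(0.319), np.float64(0.2053)] ee [0.4704 0.3185 0.3259]
```

Emit:
{"op": "apply_moves", "data": {
  "commands": [
    [0,0,-0.0038,0,-0.0051,0,0],
    [0,0,-0.005,0.0001,-0.0066,0,0],
    [0,0,-0.0044,0,-0.0058,0,0],
    [0,0,-0.0028,0,-0.0037,0,0],
    [0,0,-0.0008,0,-0.001,0,0]
  ]
}}

```text
clock: 10.2
ee_pos: [0.4697, 0.3186, 0.3261]
tcp_rot: [177.7, 0.0, 93.2]
ft_force: [0.0, -0.1, -7.8]
width: 0.0207
finger_force: 55.0
```

```bash
python3 c.py
```

```text
clock 10.2 exp 10.2 tilt -0.0407 cmd -0.04112842570543732
wrist 10.2 J 0.0649 L 0.0243 res 0.16 [-0.0007 -0.0021]
side 10.25 J 0.0571 L 0.0169 res 0.43 [0.0003 0.0073]
res [-0.2283  0.2587 -0.1907 -0.1186 -0.2311  0.257   0.084 ]
state t 10.300 L 0.0174 v -0.0437 k 4.48
F [-0.0294 -0.0201 -0.0129 -0.0074 -0.0033] pred L [ 0.0125  0.0085  0.0056  0.0034  0.0019  0.0007 -0.0002 -0.001  -0.0015
 -0.0019 -0.0023 -0.0027]
[[0, 0.0, 0.0028, 0.0, 0.0037, 0.0, 0.0], [0, 0.0, 0.0051, 0.0001, 0.0067, 0.0, 0.0], [0, 0.0, 0.0068, 0.0001, 0.009, 0.0, 0.0], [0, 0.0, 0.0082, 0.0001, 0.0107, 0.0, 0.0], [0, 0.0, 0.0091, 0.0002, 0.012, 0.0, 0.0]]
predicted J 0.005210695044276552 P [np.float64(0.4747), np.float64(0.319), np.float64(0.2053)] ee [0.47   0.3185 0.3259]
```

Emit:
{"op": "apply_moves", "data": {
  "commands": [
    [0,0,0.0028,0,0.0037,0,0],
    [0,0,0.0051,0.0001,0.0067,0,0],
    [0,0,0.0068,0.0001,0.009,0,0],
    [0,0,0.0082,0.0001,0.0107,0,0],
    [0,0,0.0091,0.0002,0.012,0,0]
  ]
}}

```text
clock: 10.92
ee_pos: [0.4741, 0.319, 0.3262]
tcp_rot: [179.8, -0.0, 93.2]
ft_force: [0.3, 0.4, -7.6]
width: 0.0204
finger_force: 55.0
```

```bash
python3 c.py
```

```text
clock 10.925 exp 10.925 tilt -0.0032 cmd -0.00331759126639751
wrist 10.925 J 0.0045 L 0.0013 res 0.22 [-0.0003 -0.0013]
side 10.975 J -0.0015 L -0.0046 res 0.44 [0.0011 0.0077]
res [-0.0243  0.0437 -0.3102  0.1493 -0.247   0.2174  0.0151]
state t 11.025 L -0.0032 v -0.0156 k 4.45
F [0.0034 0.007  0.0085 0.0086 0.0079] pred L [-0.0046 -0.0052 -0.0053 -0.005  -0.0046 -0.004  -0.0034 -0.0028 -0.0024
 -0.0021 -0.0018 -0.0017]
[[0, 0.0, 0.0016, 0.0, 0.0021, 0.0, 0.0], [0, 0.0, 0.0025, 0.0, 0.0033, 0.0, 0.0], [0, 0.0, 0.0029, 0.0, 0.0038, 0.0, 0.0], [0, 0.0, 0.0029, 0.0, 0.0038, 0.0, 0.0], [0, 0.0, 0.0027, 0.0, 0.0036, 0.0, 0.0]]
predicted J -0.012446369584980778 P [np.float64(0.4747), np.float64(0.319), np.float64(0.2053)] ee [0.4742 0.3189 0.3262]
```

Emit:
{"op": "apply_moves", "data": {
  "commands": [
    [0,0,0.0016,0,0.0021,0,0],
    [0,0,0.0025,0,0.0033,0,0],
    [0,0,0.0029,0,0.0038,0,0],
    [0,0,0.0029,0,0.0038,0,0],
    [0,0,0.0027,0,0.0036,0,0]
  ]
}}

```text
clock: 11.65
ee_pos: [0.4754, 0.319, 0.3262]
tcp_rot: [-179.6, 0.0, 93.2]
ft_force: [0.3, 0.9, -7.9]
width: 0.0204
finger_force: 55.0
```

```bash
python3 c.py
```

```text
clock 11.65 exp 11.65 tilt 0.0078 cmd 0.00786228008263125
wrist 11.65 J -0.0125 L -0.0046 res 0.07 [-0.0002 -0.0019]
side 11.7 J -0.0157 L -0.0080 res 0.42 [0.0014 0.0074]
res [-0.2264  0.2324 -0.2881  0.1606 -0.1629  0.1397 -0.0049]
state t 11.750 L -0.0065 v 0.0011 k 4.45
F [0.0094 0.0095 0.0087 0.0074 0.0059] pred L [-0.0062 -0.0056 -0.0049 -0.0041 -0.0035 -0.0028 -0.0022 -0.0016 -0.0012
 -0.0009 -0.0006 -0.0004]
[[0, 0.0, 0.0004, 0.0, 0.0005, 0.0, 0.0], [0, 0.0, 0.0004, 0.0, 0.0005, 0.0, 0.0], [0, 0.0, 0.0002, 0.0, 0.0003, 0.0, 0.0], [0, 0.0, -0.0001, 0.0, -0.0001, 0.0, 0.0], [0, 0.0, -0.0005, 0.0, -0.0006, 0.0, 0.0]]
predicted J -0.009416910556826781 P [np.float64(0.4747), np.float64(0.319), np.float64(0.2053)] ee [0.4753 0.3191 0.3263]
```

Emit:
{"op": "apply_moves", "data": {
  "commands": [
    [0,0,0.0004,0,0.0005,0,0],
    [0,0,0.0004,0,0.0005,0,0],
    [0,0,0.0002,0,0.0003,0,0],
    [0,0,-0.0001,0,-0.0001,0,0],
    [0,0,-0.0005,0,-0.0006,0,0]
  ]
}}

```text
clock: 12.38
ee_pos: [0.4751, 0.319, 0.3262]
tcp_rot: [-179.7, 0.0, 93.2]
ft_force: [-0.5, -0.4, -8.6]
width: 0.0206
finger_force: 55.0
```

```bash
sed -i 's/\[.1,.3,.55,.8,1\]/[.1,.32,.62,.89,1]/' c.py; python3 c.py 0 0 .012
```

```text
clock 12.375 exp 12.375 tilt 0.0058 cmd 0.005938813017260958
wrist 12.375 J -0.0183 L -0.0125 res 0.04 [-0.0002 -0.002 ]
side 12.425 J -0.0185 L -0.0126 res 0.42 [0.0014 0.0074]
res [-0.1912  0.2441 -0.3609 -0.1228  0.0736  0.064  -0.0291]
state t 12.475 L -0.0125 v -0.0092 k 4.44
F [0.0143 0.018  0.0185 0.0171 0.0147] pred L [-0.013  -0.0125 -0.0114 -0.0101 -0.0088 -0.0074 -0.0059 -0.0047 -0.0037
 -0.0029 -0.0024 -0.002 ]
[[0, 0.0, 0.002, -0.0024, 0.0027, 0.0, 0.0], [0, 0.0, 0.0029, -0.0077, 0.0038, 0.0, 0.0], [0, 0.0, 0.003, -0.0149, 0.004, 0.0, 0.0], [0, 0.0, 0.0026, -0.0213, 0.0036, 0.0, 0.0], [0, 0.0, 0.002, -0.024, 0.0028, 0.0, 0.0]]
predicted J -0.023504813080645573 P [np.float64(0.4747), np.float64(0.319), np.float64(0.21730000000000002)] ee [0.475  0.319  0.3263]
```

Held four seconds; one more hold with a small rise, then start carrying.

Emit:
{"op": "apply_moves", "data": {
  "commands": [
    [0,0,0.002,-0.0024,0.0027,0,0],
    [0,0,0.0029,-0.0077,0.0038,0,0],
    [0,0,0.003,-0.0149,0.004,0,0],
    [0,0,0.0026,-0.0213,0.0036,0,0],
    [0,0,0.002,-0.024,0.0028,0,0]
  ]
}}

```text
clock: 13.1
ee_pos: [0.4762, 0.3192, 0.3386]
tcp_rot: [-179.2, -0.0, 93.2]
ft_force: [-0.0, -0.2, -7.4]
width: 0.0205
finger_force: 55.0
```

```bash
python3 c.py .0124 -.097 0 -1
```

```text
clock 13.1 exp 13.1 tilt 0.0142 cmd 0.014703621475213844
wrist 13.1 J -0.0453 L -0.0311 res 0.25 [-0.     -0.0016]
side 13.15 J -0.0499 L -0.0358 res 0.49 [0.0018 0.0076]
res [-0.0331  0.1724 -0.4551 -0.6405 -0.0154  0.3176 -0.1549]
state t 13.200 L -0.0341 v -0.0294 k 4.40
F [0.0394 0.0504 0.0524 0.0489 0.0422] pred L [-0.0359 -0.0348 -0.0321 -0.0286 -0.0249 -0.021  -0.017  -0.0135 -0.0106
 -0.0085 -0.007  -0.0059]
[[0, -0.0195, 0.0074, 0.0001, 0.0079, 0.0, 0.0006], [0, -0.0625, 0.0131, 0.0001, 0.0114, 0.0001, 0.0018], [0, -0.1211, 0.0178, 0.0, 0.012, 0.0001, 0.0034], [0, -0.1738, 0.0207, 0.0, 0.0109, 0.0002, 0.0049], [0, -0.1953, 0.0206, -0.0001, 0.0087, 0.0002, 0.0056]]
predicted J -0.06711157693209475 P [np.float64(0.48710000000000003), np.float64(0.222), np.float64(0.21730000000000002)] ee [0.4761 0.3192 0.3385]
```

Emit:
{"op": "apply_moves", "data": {
  "commands": [
    [0,-0.0195,0.0074,0.0001,0.0082,0,0.0006],
    [0,-0.0625,0.0131,0.0001,0.0117,0.0001,0.0018],
    [0,-0.1211,0.0178,0,0.0123,0.0001,0.0034],
    [0,-0.1738,0.0207,0,0.0111,0.0002,0.0049],
    [0,-0.1953,0.0206,-0.0001,0.0087,0.0002,0.0056]
  ]
}}

```text
clock: 13.82
ee_pos: [0.4931, 0.2194, 0.3378]
tcp_rot: [-177.6, 0.1, 92.0]
ft_force: [0.7, -0.1, -8.5]
width: 0.0204
finger_force: 55.0
```

```bash
sed -i 's/(p\[2\]-4.45)\/.3\]/(p[2]-4.45)\/.5,p[3]\/.006]/; s/sim(p\[:2\],ts,Ff,p\[2\])/sim(p[:2],ts,lambda y:Ff(y)+p[3],p[2])/; s/\[M\[0,1\],0,4.45\]/[M[0,1],0,4.45,0]/; s/x=sim(q.x\[:2\],ts,Ff,q.x\[2\])/fb=q.x[3];print("Fbias",fb);x=sim(q.x[:2],ts,lambda y:Ff(y)+fb,q.x[2])/; s/"win",1.6/"win",2.4/; s/lambda y:np.interp(y,tt,F),k/lambda y:np.interp(y,tt,F)+fb,k/; s/np.cumsum(dF)\]),k)/np.cumsum(dF)])+fb,k)/; s/+k\/lam\*F\[-1\]/+k\/lam*(F[-1]+fb)/; s/F\[1:\]\*.25,dF\*2.0/F[1:]*.2,dF*1.2/' c.py; python3 c.py .0124 -.097 0 -1
```

```text
clock 13.825 exp 13.825 tilt 0.0427 cmd 0.04216175163895686
wrist 13.825 J -0.1482 L -0.1055 res 4.69 [-0.0007 -0.01  ]
side 13.875 J -0.0924 L -0.0506 res 0.23 [0.002  0.0051]
Fbias -0.0037140701239005078
res [-0.0589  0.1901 -0.3461 -0.5297 -0.629  -0.5375  3.1295 -2.0269 -0.7481
 -0.619 ]
state t 13.925 L -0.0741 v -0.0661 k 4.08
F [0.1193 0.1446 0.14   0.1199 0.0931] pred L [-0.0768 -0.0715 -0.0624 -0.0524 -0.0435 -0.0346 -0.0259 -0.0191 -0.0142
 -0.0109 -0.009  -0.008 ]
[[0, -0.0195, 0.0204, 0.0006, 0.0246, 0.0, 0.0006], [0, -0.0625, 0.0303, 0.001, 0.0326, 0.0002, 0.0018], [0, -0.1211, 0.0344, 0.0007, 0.0311, 0.0003, 0.0034], [0, -0.1738, 0.0342, 0.0001, 0.0247, 0.0004, 0.0049], [0, -0.1952, 0.0296, -0.0004, 0.0162, 0.0004, 0.0055]]
predicted J -0.13655385219639404 P [np.float64(0.49950000000000006), np.float64(0.125), np.float64(0.21730000000000002)] ee [0.4924 0.2207 0.3381]
```

```bash
sed -i 's/    F=tilt(o);S\["m"\]/    if abs(q.fun[:4]).max()>1.2: print(n,"rejected",q.x,q.fun);continue\n    F=tilt(o);S["m"]/' c.py; python3 - <<'E'
import json
S=json.load(open("st.json"));S["plan"]=None;S["m"]=[m for m in S["m"] if abs(m[0]-13.825)>.01];S["J"]=-.095;S["cams"]=["side"];json.dump(S,open("st.json","w"))
E
python3 c.py .0124 -.097 0 -1
```

```text
side 13.925 J -0.0920 L -0.0500 res 0.25 [0.0021 0.0057]
Fbias -0.002799467185466142
res [-0.0625  0.1777 -0.3354 -0.5063 -0.2932 -0.0819  0.1652 -0.0012 -0.4924
 -0.4666]
state t 13.975 L -0.0511 v -0.0227 k 4.20
F [0.0824 0.0929 0.0867 0.0723 0.0548] pred L [-0.0508 -0.0459 -0.0392 -0.0323 -0.0263 -0.0205 -0.015  -0.0107 -0.0076
 -0.0054 -0.0042 -0.0034]
[[0, -0.0195, 0.0115, 0.0001, 0.0128, 0.0, 0.0006], [0, -0.0625, 0.0178, 0.0001, 0.0161, 0.0001, 0.0018], [0, -0.121, 0.0215, -0.0002, 0.0142, 0.0002, 0.0034], [0, -0.1737, 0.0227, -0.0005, 0.0096, 0.0003, 0.0049], [0, -0.195, 0.0204, -0.0007, 0.004, 0.0003, 0.0055]]
predicted J -0.08109893273682725 P [np.float64(0.49950000000000006), np.float64(0.125), np.float64(0.21730000000000002)] ee [0.492  0.2221 0.3382]
```

Emit:
{"op": "apply_moves", "data": {
  "commands": [
    [0,-0.0195,0.0115,0.0001,0.0128,0,0.0006],
    [0,-0.0625,0.0178,0.0001,0.0161,0.0001,0.0018],
    [0,-0.121,0.0215,-0.0002,0.0142,0.0002,0.0034],
    [0,-0.1737,0.0227,-0.0005,0.0096,0.0003,0.0049],
    [0,-0.195,0.0204,-0.0007,0.004,0.0003,0.0055]
  ]
}}

```text
clock: 14.6
ee_pos: [0.5063, 0.1249, 0.3379]
tcp_rot: [-176.9, -0.0, 91.2]
ft_force: [-0.3, -1.1, -8.0]
width: 0.0203
finger_force: 55.0
```

```bash
sed -i 's/"cams": \["side"\]/"cams": ["side","wrist"]/' st.json; python3 c.py .0124 -.097 0 -1
```

```text
clock 14.6 exp 14.6 tilt 0.0541 cmd 0.05479412275728544
side 14.6 J -0.0870 L -0.0329 res 0.16 [0.0028 0.0057]
wrist rejected [-0.1257 -0.0004 -0.009 ] [-2.2142 -4.2465  2.0642 -1.5696 -0.0431 -0.9023]
Fbias -0.0016306045494745242
res [ 0.1157 -0.0484 -0.3199 -0.1275 -0.0378 -0.2173  0.1182 -0.5274 -0.2718]
state t 14.700 L -0.0280 v 0.0393 k 4.19
F [0.0503 0.0421 0.0329 0.0239 0.0159] pred L [-0.023  -0.0181 -0.0137 -0.0101 -0.0075 -0.0052 -0.0031 -0.0015 -0.0003
  0.0006  0.0014  0.0021]
[[0, -0.0195, 0.001, -0.0001, -0.0014, 0.0, 0.0006], [0, -0.0623, 0.0036, -0.0003, -0.004, 0.0001, 0.0018], [0, -0.1207, 0.0075, -0.0006, -0.007, 0.0002, 0.0034], [0, -0.1732, 0.011, -0.0009, -0.0098, 0.0002, 0.0049], [0, -0.1945, 0.0113, -0.001, -0.0124, 0.0002, 0.0056]]
predicted J -0.023402159859218022 P [np.float64(0.5119), np.float64(0.027999999999999997), np.float64(0.21730000000000002)] ee [0.5057 0.1253 0.3383]
```

Emit:
{"op": "apply_moves", "data": {
  "commands": [
    [0,-0.0195,0.001,-0.0001,-0.0014,0,0.0006],
    [0,-0.0623,0.0036,-0.0003,-0.004,0.0001,0.0018],
    [0,-0.1207,0.0075,-0.0006,-0.007,0.0002,0.0034],
    [0,-0.1732,0.011,-0.0009,-0.0098,0.0002,0.0049],
    [0,-0.1945,0.0113,-0.001,-0.0124,0.0002,0.0056]
  ]
}}

```text
clock: 15.32
ee_pos: [0.5139, 0.027, 0.338]
tcp_rot: [-179.1, -0.0, 90.2]
ft_force: [-0.2, 0.2, -8.0]
width: 0.0206
finger_force: 55.0
```

```bash
sed -i 's/"cams": \["side", "wrist"\]/"cams": ["side","side"]/' st.json; python3 c.py .0124 -.097 0 -1
```

```text
clock 15.325 exp 15.325 tilt 0.0156 cmd 0.015938524068631235
side 15.325 J -0.0427 L -0.0271 res 0.33 [0.0018 0.0062]
side 15.375 J -0.0423 L -0.0270 res 0.28 [0.0019 0.0063]
Fbias -0.0018780822302461404
res [-0.0769  0.1276 -0.0951 -0.2933 -0.393   0.1208  0.033  -0.5888 -0.313 ]
state t 15.425 L -0.0275 v -0.0173 k 4.16
F [0.0418 0.05   0.0481 0.041  0.0316] pred L [-0.0278 -0.0255 -0.022  -0.0183 -0.015  -0.0118 -0.0087 -0.0063 -0.0046
 -0.0034 -0.0027 -0.0022]
[[0, -0.0194, 0.0087, 0.0, 0.0082, 0.0, 0.0006], [0, -0.0622, 0.016, 0.0, 0.0108, 0.0001, 0.0018], [0, -0.1205, 0.0227, -0.0001, 0.0102, 0.0001, 0.0034], [0, -0.1729, 0.0275, -0.0003, 0.008, 0.0001, 0.0049], [0, -0.1942, 0.0279, -0.0004, 0.005, 0.0001, 0.0056]]
predicted J -0.04664499050429471 P [np.float64(0.5243), np.float64(-0.069), np.float64(0.21730000000000002)] ee [0.5137 0.0276 0.3382]
```

Emit:
{"op": "apply_moves", "data": {
  "commands": [
    [0,-0.0194,0.0087,0,0.0082,0,0.0006],
    [0,-0.0622,0.016,0,0.0108,0.0001,0.0018],
    [0,-0.1205,0.0227,-0.0001,0.0102,0.0001,0.0034],
    [0,-0.1729,0.0275,-0.0003,0.008,0.0001,0.0049],
    [0,-0.1942,0.0279,-0.0004,0.005,0.0001,0.0056]
  ]
}}

```text
clock: 16.05
ee_pos: [0.5284, -0.072, 0.3376]
tcp_rot: [-178.2, 0.0, 89.0]
ft_force: [-0.5, -0.2, -8.1]
width: 0.0205
finger_force: 55.0
```

```bash
sed -i 's/"cams": \["side", "side"\]/"cams": ["side","wrist"]/' st.json; python3 c.py .0124 -.097 0 -1
```

```text
clock 16.05 exp 16.05 tilt 0.032 cmd 0.03164653442035539
side 16.05 J -0.0416 L -0.0096 res 0.25 [0.0019 0.006 ]
wrist rejected [-0.0463  0.     -0.0061] [-1.5633 -2.4059  1.5221 -1.6957  0.001  -0.6083]
Fbias -0.0011699380562501139
res [ 0.1702 -0.1141 -0.5435  0.1149  0.0433  0.0018 -0.2813 -0.195 ]
state t 16.150 L -0.0057 v 0.0409 k 4.31
F [ 0.0142  0.0038 -0.0017 -0.0041 -0.0047] pred L [-0.0016  0.0008  0.0021  0.0027  0.0029  0.0028  0.0026  0.0025  0.0024
  0.0024  0.0026  0.0029]
[[0, -0.0194, -0.0015, -0.0001, -0.0056, 0.0, 0.0006], [0, -0.062, 0.0021, -0.0002, -0.0089, 0.0, 0.0018], [0, -0.12, 0.009, -0.0004, -0.0106, 0.0001, 0.0034], [0, -0.1723, 0.0158, -0.0006, -0.0114, 0.0001, 0.0049], [0, -0.1936, 0.0187, -0.0007, -0.0116, 0.0001, 0.0056]]
predicted J 0.007598318191229911 P [np.float64(0.5367), np.float64(-0.166), np.float64(0.21730000000000002)] ee [ 0.528  -0.0706  0.3379]
```

Emit:
{"op": "apply_moves", "data": {
  "commands": [
    [0,-0.0194,-0.0015,-0.0001,-0.0056,0,0.0006],
    [0,-0.062,0.0021,-0.0002,-0.0089,0,0.0018],
    [0,-0.12,0.009,-0.0004,-0.0106,0.0001,0.0034],
    [0,-0.1723,0.0158,-0.0006,-0.0114,0.0001,0.0049],
    [0,-0.1936,0.0187,-0.0007,-0.0116,0.0001,0.0056]
  ]
}}

```text
clock: 16.77
ee_pos: [0.5359, -0.1672, 0.3382]
tcp_rot: [179.7, 0.0, 88.1]
ft_force: [0.8, -0.9, -8.9]
width: 0.0206
finger_force: 55.0
```

```bash
sed -i 's/"cams": \["side", "wrist"\]/"cams": ["side","side"]/' st.json; python3 c.py .0121 -.097 0 -0.8
```

```text
clock 16.775 exp 16.775 tilt -0.0053 cmd -0.004716712559465153
side 16.775 J 0.0150 L 0.0097 res 0.28 [0.0012 0.0061]
side 16.825 J 0.0159 L 0.0108 res 0.22 [0.0014 0.0065]
Fbias 0.00021304010303203666
res [-0.0003  0.0309 -0.0481  0.1013  0.0092 -0.0371  0.0053  0.0355]
state t 16.875 L 0.0111 v 0.0135 k 4.45
F [-0.0168 -0.0206 -0.0198 -0.0167 -0.0126] pred L [0.0118 0.011  0.0096 0.008  0.0066 0.0052 0.0038 0.0028 0.0021 0.0016
 0.0014 0.0013]
[[0, -0.0193, 0.0001, 0.0, -0.0038, 0.0, 0.0004], [0, -0.0618, 0.0058, 0.0001, -0.0051, 0.0, 0.0014], [0, -0.1197, 0.0151, 0.0001, -0.0048, 0.0, 0.0028], [0, -0.1718, 0.0241, 0.0001, -0.0038, 0.0, 0.004], [0, -0.1931, 0.0284, 0.0002, -0.0025, 0.0, 0.0044]]
predicted J 0.01913775640019408 P [np.float64(0.5488), np.float64(-0.263), np.float64(0.21730000000000002)] ee [ 0.536  -0.1665  0.3381]
```

Emit:
{"op": "apply_moves", "data": {
  "commands": [
    [0,-0.0193,0.0001,0,-0.0038,0,0.0004],
    [0,-0.0618,0.0058,0.0001,-0.0051,0,0.0014],
    [0,-0.1197,0.0151,0.0001,-0.0048,0,0.0028],
    [0,-0.1718,0.0241,0.0001,-0.0038,0,0.004],
    [0,-0.1931,0.0284,0.0002,-0.0025,0,0.0044]
  ]
}}

```text
clock: 17.5
ee_pos: [0.547, -0.2658, 0.3377]
tcp_rot: [179.3, 0.0, 87.2]
ft_force: [-0.5, -0.1, -8.4]
width: 0.0205
finger_force: 55.0
```

```bash
python3 c.py 0 0 -.02; python3 - <<'E'
from h import *
from bench import manip
s=manip.snapshot("side");pickle.dump((manip.get_obs(),s),open("d_side.pkl","wb"))
cv2.imwrite("pics/d1.png",cv2.resize(s["frame"][130:280,250:430,::-1],None,fx=4,fy=4,interpolation=cv2.INTER_CUBIC))
E
```

```text
clock 17.5 exp 17.5 tilt -0.012 cmd -0.012556935199185049
side 17.5 J 0.0157 L 0.0037 res 0.11 [0.001  0.0064]
side 17.55 J 0.0129 L 0.0011 res 0.15 [0.0013 0.0063]
Fbias -0.00024011441565733005
res [ 0.0304 -0.047   0.1011 -0.0696 -0.1262 -0.0601  0.1089  0.0334 -0.04  ]
state t 17.600 L 0.0013 v -0.0189 k 4.47
F [-0.0039  0.001   0.0032  0.004   0.0038] pred L [-0.0005 -0.0015 -0.0019 -0.0019 -0.0019 -0.0017 -0.0014 -0.0013 -0.0011
 -0.0011 -0.0011 -0.0012]
[[0, 0.0, 0.0021, 0.004, 0.0028, 0.0, 0.0], [0, 0.0, 0.0031, 0.0128, 0.0043, 0.0, 0.0], [0, 0.0, 0.0035, 0.0248, 0.005, 0.0, 0.0], [0, 0.0, 0.0036, 0.0356, 0.0053, 0.0, 0.0], [0, 0.0, 0.0035, 0.04, 0.0052, 0.0, 0.0]]
predicted J -0.005674856241420265 P [np.float64(0.5488), np.float64(-0.263), np.float64(0.19730000000000003)] ee [ 0.5472 -0.2643  0.3375]
```

View pics/d1.png

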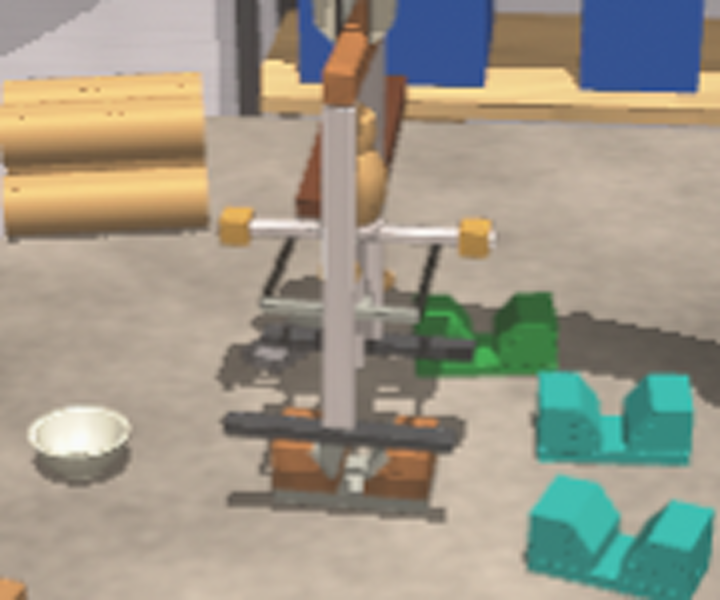

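Emit:
{"op": "apply_moves", "data": {
  "commands": [
    [0,0,0.0021,0.004,0.0028,0,0],
    [0,0,0.0031,0.0128,0.0043,0,0],
    [0,0,0.0035,0.0248,0.005,0,0],
    [0,0,0.0036,0.0356,0.0053,0,0],
    [0,0,0.0035,0.04,0.0052,0,0]
  ]
}}

```text
clock: 18.27
ee_pos: [0.549, -0.2628, 0.3175]
tcp_rot: [-179.8, -0.0, 87.4]
ft_force: [0.0, -0.1, -8.6]
width: 0.0207
finger_force: 55.0
```

```bash
python3 - <<'E'
import json
S=json.load(open("st.json"));S["plan"]["t"]+=.05;json.dump(S,open("st.json","w"))
E
python3 c.py 0 0 -.03
```

```text
clock 18.275 exp 18.275000000000002 tilt 0.0043 cmd 0.0038153552539482785
side 18.275 J 0.0159 L 0.0202 res 0.32 [0.0019 0.0085]
side 18.325 J 0.0170 L 0.0212 res 0.36 [0.0017 0.0079]
Fbias 0.0021182487793337964
res [ 0.0087 -0.0852 -0.1243  0.4219  0.6509 -0.1955 -0.1127 -0.0647  0.353 ]
state t 18.375 L 0.0222 v 0.0421 k 4.42
F [-0.0299 -0.0431 -0.0442 -0.0389 -0.0306] pred L [0.025  0.0241 0.0215 0.0182 0.0152 0.0122 0.0092 0.0069 0.0052 0.0042
 0.0036 0.0034]
[[0, 0.0, -0.0081, 0.0061, -0.0107, 0.0, 0.0], [0, 0.0, -0.0113, 0.0195, -0.0149, 0.0, 0.0], [0, 0.0, -0.0115, 0.0375, -0.0153, 0.0, 0.0], [0, 0.0, -0.0101, 0.0536, -0.0136, 0.0, 0.0], [0, 0.0, -0.0081, 0.0601, -0.011, 0.0, 0.0]]
predicted J 0.04586355418017905 P [np.float64(0.5488), np.float64(-0.263), np.float64(0.16730000000000003)] ee [ 0.5491 -0.263   0.3178]
```

Emit:
{"op": "apply_moves", "data": {
  "commands": [
    [0,0,-0.0081,0.0061,-0.0107,0,0],
    [0,0,-0.0113,0.0195,-0.0149,0,0],
    [0,0,-0.0115,0.0375,-0.0153,0,0],
    [0,0,-0.0101,0.0536,-0.0136,0,0],
    [0,0,-0.0081,0.0601,-0.011,0,0]
  ]
}}

```text
clock: 19.0
ee_pos: [0.5449, -0.2627, 0.2872]
tcp_rot: [178.3, -0.0, 87.4]
ft_force: [-0.9, 0.6, -8.0]
width: 0.0204
finger_force: 55.0
```

```bash
python3 c.py 0 0 -.022
```

```text
clock 19.0 exp 19.0 tilt -0.0292 cmd -0.0306291044491645
side 19.0 J 0.0583 L 0.0291 res 0.33 [0.001  0.0082]
side 19.05 J 0.0619 L 0.0331 res 0.26 [0.0011 0.0082]
Fbias 0.0036708635832172843
res [-0.0426 -0.1051  0.4012  0.6397  0.0979  0.2198  0.0938 -0.2737 -0.2975
  0.6118]
state t 19.100 L 0.0306 v 0.0065 k 4.30
F [-0.0509 -0.0551 -0.0506 -0.0418 -0.0317] pred L [0.0297 0.0264 0.0222 0.0181 0.0145 0.0112 0.008  0.0055 0.0037 0.0025
 0.0017 0.0011]
[[0, 0.0, -0.005, 0.0044, -0.0064, 0.0, 0.0], [0, 0.0, -0.0064, 0.0141, -0.0078, 0.0, 0.0], [0, 0.0, -0.0057, 0.0273, -0.0063, 0.0, 0.0], [0, 0.0, -0.0039, 0.0392, -0.0036, 0.0, 0.0], [0, 0.0, -0.0016, 0.044, -0.0003, 0.0, 0.0]]
predicted J 0.04621386481204455 P [np.float64(0.5488), np.float64(-0.263), np.float64(0.14530000000000004)] ee [ 0.5454 -0.2625  0.2874]
```

Emit:
{"op": "apply_moves", "data": {
  "commands": [
    [0,0,-0.005,0.0044,-0.0064,0,0],
    [0,0,-0.0064,0.0141,-0.0078,0,0],
    [0,0,-0.0057,0.0273,-0.0063,0,0],
    [0,0,-0.0039,0.0392,-0.0036,0,0],
    [0,0,-0.0016,0.044,-0.0003,0,0]
  ]
}}

```text
clock: 19.73
ee_pos: [0.5449, -0.2627, 0.2655]
tcp_rot: [178.2, -0.0, 87.4]
ft_force: [-0.1, 0.4, -8.0]
width: 0.0208
finger_force: 55.0
```

```bash
python3 c.py 0 0 -.0103; python3 - <<'E'
import json
from h import *
S=json.load(open("st.json"));Fn=S["hist"][-1][1];P0=np.array(S["P"])
def tcp(P,F):
    R=Ro.from_euler("xyz",[180,0,S["yaw"]],degrees=True)*Ro.from_rotvec([F,0,0]);return P-R.apply([0,0,D]),R
print("to flat at z .1350:",[rel(tcp(P0,Fn),tcp(np.array([*P0[:2],P0[2]+(.1350-P0[2])*w]),Fn*(1-w)))[0] for w in(.2,.45,.7,.9,1)])
E
```

```text
clock 19.725 exp 19.725 tilt -0.0306 cmd -0.03167240800052863
side 19.725 J 0.0546 L 0.0240 res 0.31 [0.0011 0.0083]
side 19.775 J 0.0514 L 0.0212 res 0.24 [0.001  0.0083]
Fbias 0.002115071912725604
res [-0.1831  0.149   0.1552  0.2891  0.3553  0.0069 -0.1838  0.0242 -0.4322
  0.3525]
state t 19.825 L 0.0207 v -0.0151 k 4.23
F [-0.0359 -0.0338 -0.0287 -0.0225 -0.0163] pred L [ 0.0183  0.0153  0.0122  0.0095  0.0074  0.0054  0.0036  0.0022  0.0012
  0.0004 -0.0001 -0.0006]
[[0, 0.0, -0.0011, 0.0021, -0.0013, 0.0, 0.0], [0, 0.0, -0.0007, 0.0066, -0.0007, 0.0, 0.0], [0, 0.0, 0.0003, 0.0128, 0.0009, 0.0, 0.0], [0, 0.0, 0.0016, 0.0183, 0.0029, 0.0, 0.0], [0, 0.0, 0.0031, 0.0206, 0.0049, 0.0, 0.0]]
predicted J 0.023649852319631577 P [np.float64(0.5488), np.float64(-0.263), np.float64(0.13500000000000004)] ee [ 0.5454 -0.2625  0.2656]
to flat at z .1350: [array([-0.    ,  0.0014,  0.0041,  0.002 ,  0.    ,  0.    ]), array([-0.    ,  0.0032,  0.0093,  0.0045,  0.    ,  0.    ]), array([-0.    ,  0.0049,  0.0145,  0.0071,  0.    ,  0.    ]), array([-0.    ,  0.0063,  0.0186,  0.0091,  0.    ,  0.    ]), array([-0.    ,  0.007 ,  0.0207,  0.0101,  0.    ,  0.    ])]
```

Emit:
{"op": "apply_moves", "data": {
  "commands": [
    [0,0,-0.0011,0.004,-0.0013,0,0],
    [0,0,0,0.0095,0,0,0],
    [0,0,0.003,0.015,0.0045,0,0],
    [0,0,0.0057,0.019,0.0082,0,0],
    [0,0,0.007,0.0207,0.0101,0,0]
  ]
}}

```text
clock: 20.45
ee_pos: [0.5498, -0.2628, 0.2562]
tcp_rot: [179.9, -0.0, 87.4]
ft_force: [1.5, 0.7, -5.3]
width: 0.0207
finger_force: 55.0
```

```bash
python3 - <<'E'
from h import *
from bench import manip
np.set_printoptions(precision=4,suppress=True)
for n in("side","side"):
    o=manip.get_obs();s=manip.snapshot(n);q,b=meas(s,o,.02);print(o["clock"],o["ee_pos"],o["tcp_rot"],tilt(o),o["ft_force"],o["wrist_torque"]);print(q.x,abs(q.fun[:4]).max())
cv2.imwrite("pics/d2.png",cv2.resize(s["frame"][130:280,250:430,::-1],None,fx=4,fy=4,interpolation=cv2.INTER_CUBIC))
E
```

```text
20.45 [ 0.5498 -0.2628  0.2562] [179.9374  -0.0211  87.4408] -0.001093135146503713 [ 1.5213  0.7279 -5.3042] [ 0.0865 -0.2735  0.0059]
[0.0204 0.0016 0.0077] 0.24199100658574935
20.5 [ 0.5498 -0.2628  0.2562] [179.9411  -0.0197  87.4419] -0.0010278841397823324 [ 0.3877  0.0829 -4.8194] [ 0.1163 -0.2733 -0.0188]
[0.0203 0.0015 0.0077] 0.2416435778832806
```

View pics/d2.png

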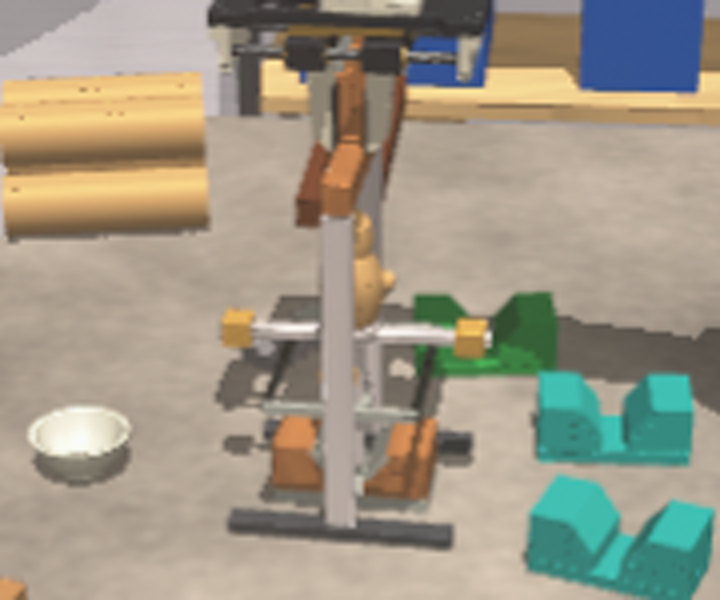

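Emit:
{"op": "apply_moves", "data": {
  "commands": [
    [0,0,0,0.0008,0,0,0],
    [0,0,0,0.0014,0,0,0],
    [0,0,0,0.0014,0,0,0],
    [0,0,0,0.0014,0,0,0]
  ]
}}

```text
clock: 21.05
ee_pos: [0.5497, -0.2628, 0.2561]
tcp_rot: [179.9, 0.0, 87.4]
ft_force: [3.3, 2.0, 4.2]
width: 0.0205
finger_force: 55.0
```

Emit:
{"op": "apply_moves", "data": {
  "commands": [
    [0,0,0,0,0,0,0],
    [0,0,0,0,0,0,0]
  ],
  "grip_force": 10
}}

```text
clock: 21.3
ee_pos: [0.5498, -0.2629, 0.2562]
tcp_rot: [179.8, 0.0, 87.4]
ft_force: [3.4, 1.0, 5.1]
width: 0.0218
finger_force: 10.0
```

```bash
python3 - <<'E'
from bench import manip
o=manip.get_obs();print(o["ee_pos"],o["tcp_rot"],o["ft_force"],o["wrist_torque"])
E
```

```text
[ 0.5497679  -0.26293136  0.25617238] [1.79847513e+02 6.10760049e-03 8.74199261e+01] [3.37160194 0.95377966 5.06447908] [ 0.36859317 -0.98188473 -0.09502818]
```

Standing on the bench; release and retreat upward.

Emit:
{"op": "apply_moves", "data": {
  "commands": [
    [0.4,0,0,0,0,0,0],
    [0.7,0,0,0,0,0,0],
    [1,0,0,0,0,0,0],
    [1,0,0,0,0,0,0],
    [1,0,0,0,0,0,0]
  ]
}}

```text
clock: 21.92
ee_pos: [0.5487, -0.263, 0.2551]
tcp_rot: [180.0, -0.0, 87.4]
ft_force: [0.6, -0.1, -0.3]
width: 0.0672
finger_force: 0.0
```

Emit:
{"op": "apply_moves", "data": {
  "commands": [
    [1,0,0,0,0,0,0],
    [1,0,0,0,0,0,0],
    [1,0,0,0,0,0,0],
    [1,0,0,-0.005,0,0,0],
    [1,0,0,-0.02,0,0,0]
  ]
}}

```text
clock: 22.55
ee_pos: [0.5486, -0.2629, 0.2653]
tcp_rot: [-180.0, -0.0, 87.4]
ft_force: [-0.3, 0.0, 0.1]
width: 0.0917
finger_force: 0.0
```

Emit:
{"op": "apply_moves", "data": {
  "commands": [
    [1,0,0,-0.04,0,0,0],
    [1,0,0,-0.09,0,0,0],
    [1,0,0,-0.14,0,0,0],
    [1,0,0,-0.19,0,0,0],
    [1,0,0,-0.2,0,0,0]
  ]
}}

```text
clock: 23.18
ee_pos: [0.5496, -0.263, 0.3673]
tcp_rot: [179.8, 0.0, 87.4]
ft_force: [0.5, -0.5, -0.0]
width: 0.0919
finger_force: 0.0
```

```bash
python3 - <<'E'
from h import *
from bench import manip
o=manip.get_obs();print(o["clock"],o["ee_pos"],o["width"],o["finger_force"],o["ft_force"])
o["ee_pos"]=np.array([.5498,-.2629,.2562]);o["tcp_rot"]=[180,0,87.4]
for n in("side",)*2:
    s=manip.snapshot(n);q,b=meas(s,o,.02);print(q and q.x,b)
cv2.imwrite("pics/d3.png",cv2.resize(s["frame"][130:280,250:430,::-1],None,fx=4,fy=4,interpolation=cv2.INTER_CUBIC))
E
```

```text
23.175 [ 0.5496129  -0.26301192  0.36732426] 0.09190330215686779 0.0 [ 0.53219585 -0.54877587 -0.03564337]
[0.03917213 0.00141647 0.00772444] [[367.15942029 213.34782609  69.        ]
 [308.96774194 211.88709677  62.        ]]
[0.03864466 0.00141698 0.00768005] [[367.15942029 213.34782609  69.        ]
 [308.96875    211.859375    64.        ]]
```

View pics/d3.png

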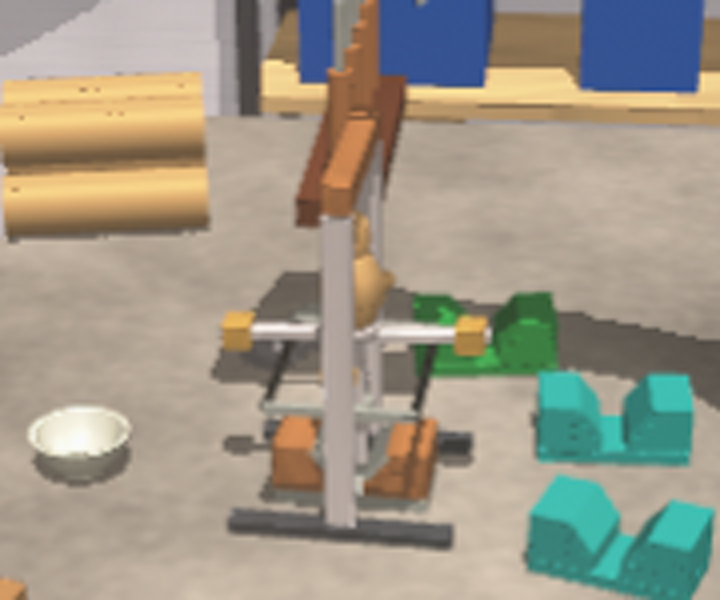

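```bash
python3 -c "
from bench import manip
print(manip.job_done())"
```

```text
the job is handed in; nothing more can be done
None
```

The job is handed in, but no verdict came back. By my measurements the doll was balanced upright for over 4 s and carried to the dock. It now stands there with a lean of about 0.04 rad, the tail in the slot, the carrier flat and released, finishing at about 23 s.

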